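# Stand the kit tin heavy end down

## Robot

A 6-joint arm with a two-finger parallel gripper is mounted at the origin on the work surface. World frame = base frame: x ahead of the robot, y to its left, z up, the work surface at z = 0. Lengths are in mm, angles in rad, forces in N, time in s.
With the tool pointing down it reaches from about 350 to 875 mm from the base axis. Payload 4.2 kg.
Tool frame: the origin (TCP) lies at the very end of the fingers, on their centre line; the grasp point (between the pads) lies arm.grip_depth behind it (arm.grip_depth is the distance from the TCP to the grasp point, in mm); x points along the fingers, y is the direction in which the jaws open and shut, and the axes are right-handed (so a half turn about x gives the same grasp; the last joint's range is limited). The gripper opens to 85 mm and grips with 20 to 120 N. Pads are 22 mm wide; open, the fingers measure 114 mm over their backs; the gripper's body (76 mm by 85 mm) begins 54 mm behind the grasp point. The pads swing forward as they close: fully open they stand 13 mm farther back than shut.
Start: joints at [-0.98, 0.385, 0.008, 0, -1.194, -0.259], TCP at [203.606, -590.884, 208.212] pointing down, gripper open.
Joint ranges: [-3.14, 3.14], [-1.21, 2.06], [-1.07, 1.41], [-3.16, 2.05], [-2.99, -0.16], [-3.1, 3.1]. Speed limits (rad/s): [2.79, 2.79, 3.14, 3.14, 3.14, 3.14].

## Interface

Orientations are given as a unit quaternion [x, y, z, w].
In Python, from bench import arm, get_image, models gives the robot as it stands.
- The arm moves only by the tool arm_command, never from a script. Its argument "rows" is a list of rows, each an object of numbers: "dx", "dy", "dz": the shift along the tool's x, y, z in m; "wx", "wy", "wz": the turn, a rotation vector about the tool's x, y, z in degrees; "gripper": the closure, from -1 (fully open) to 1 (shut). A call has exactly 8 rows; each row is the pose to reach, as a shift and turn from the pose measured when the call began, along the tool's axes at that moment; what a row does not reach only later rows make up. A row lasts 1/10 s, in which the tool goes at most 50 mm and 8.59 degrees, less where a joint would pass 70% of its speed; a pose out of reach is approached as far as the arm can. A call with a gripper value outside its range is refused whole. The fingers move at their own pace and stop on an object; the grip force is fixed at half the most. Time passes only in rows, so rows that repeat a pose let the fingers close, or fill a call up. It gives the time, the measured TCP pose, the force and the opening at its end, in the units of the state.
- arm.read_state(): the state, without advancing time (a new reading comes with each control period).
- get_image(name): name is "scene" or "top"; returns a dict with "img" (400x640x3 uint8, red, green, blue), "K" (3x3 intrinsics, pixels), "k1" (the pictures are not rectified: a ray, as slopes to the right and down, at radius r is drawn at 1 + k1 r^2 times it, then the intrinsics apply), "rvec" (rotation vector, rad) and "tvec" (3), from world to camera coordinates, as OpenCV has them. Camera axes: x right, y down, z forward; pixel columns grow to the right and rows downward; lengths in mm; the calibration is good to about 2 mm. A picture is of the moment at which its call begins. There is no depth.
- arm.job_done(): hands the job in, once; it reports no verdict.
Trained networks look in the newest picture that a camera, given by its name, has taken for a name from the list of things; names that differ only in an ending like _2 or _b are one class to them, and where a whole thing is asked for, a point or a joint stands for the part that bears it (a point fixed in the world has none). Each returns a list of dicts, best first, with "conf" (0 to 1); they miss things now and then, are a little off and sometimes report something else, mostly with a low value. They report only what shows in the picture. A call takes as long as a camera call. They do not tell look-alikes from the thing itself.
- models.cut_out(camera, query): "mask" (400x640 bool, what is visible of it) and "extent" ([left, top, right, bottom] in pixels, round what is visible of it).
The state is a dict: "clock": time; "joints": joint angles; "joint_vel": joint speeds; "joint_efforts": joint torques, N m; "position": TCP position; "ee_rot": TCP orientation; "contact_force": force on the tool from outside, world axes, zero at the start; "wrist_torque": the same for the moment, N m; "gripper_width": finger opening in mm.
Only numpy, scipy, OpenCV 4.12 (cv2) and the standard library are available. Lean on these libraries where they do the work, as an engineer would, in place of code of your own. Each camera call takes 0.05 s, during which the arm holds its last target.

## Task

The green tin holds a stone spice grinder packed in one end and light foam in the other, and nothing outside shows which. Lift it by its wooden handle, at least 4 cm clear of the stool, to see which end sinks, then stand it upright in the middle of the empty blue-rimmed tile with the heavy end down, set down and not dropped, and let go. Never upend it with the light end down, and leave the kettle, pot and bowl where they are.

Things in the scene. Friction and masses are not known exactly. Their poses are not given: they have to be found in the camera images.
- tin_center (a point): Centre of the closed green tin: 120 mm long (own x), 50 mm wide (own y), 54 mm high (own z), 0.45 to 0.62 kg, both ends alike with a brass band. It starts lying on the stool top (z = 0), own z up, long side within 0.5 rad of world y. One end, +x or -x at random and unseen, is heavy: the centre of mass lies about 20 mm from the middle towards it.
- handle_grip (a point): Centre of the wooden grip bar of the tin's swing handle: 10 mm thick (along the tin's length), 36 mm long (across the tin), 16 mm high. It stands over the middle of the tin's top on two thin steel legs, its centre 39 mm above the top face (93 mm above the underside), hinged at the top face about the tin's y axis.
- handle (a joint): Swing of the handle on the tin, rad, stops at -0.35 and +0.35, weakly sprung to 0 (square to the top face). Positive: the handle leans towards the tin's +x end. With the tin hanging from the upright handle the heavy end sinks to the stop: the value is then negative if the +x end is heavy, positive if the -x end is.
- tile_top (a point): Centre of the top face of the empty ceramic tile, 120 x 120 mm, blue rim and white middle, fixed to the stool top, top face 8 mm above it. Sides along its x and y. Tin and tile lie on opposite sides of the stool, either way round.
- kettle: Blackened steel kettle, 132 mm across, spout along its own +y, about 155 mm high with its bail, on a terracotta tile at the far side of the stool; origin at the centre of its underside. Leave alone.
- pot: Small aluminium pot with a closed hinged lid, 106 mm across, 90 mm high with its knob; origin at the centre of its underside. Leave alone.
- bowl: Brass-rimmed wooden bowl, 125 mm across, 53 mm high; origin at the centre of its underside. Leave alone.
There are look-alikes about, which are no part of the job. There is more than one size of the part that bears tin_center; the job needs the largest.

How it is judged (in metres and radians):
On the way, in this order (a step that is already met when the one before it is completed fails the run):
1. the tin hangs from its handle in the fingers, its centre more than 60 mm above the stool top (height (world z) of tin_center above 0.06 m and contact force between the fingers and handle above 0.5 N), for 0.3 s.
2. the tin is upright, heavy end down, over the tile (horizontal distance between tin_center and tile_top below 0.035 m and ((x of slug_c0 in the frame of tin_center above 0 m and angle between tin_center's own x axis and vertical above 2.9 rad) or (x of slug_c0 in the frame of tin_center below 0 m and angle between tin_center's own x axis and vertical below 0.24 rad))), for 0.1 s.
At the end, for the whole second after the job is handed in: The tin stands still and upright (within 0.08 rad) on its heavy end on the empty tile, its centre within 35 mm of the tile's centre seen from above and 64 to 72 mm above the stool top, let go (horizontal distance between tin_center and tile_top below 0.035 m and height (world z) of tin_center between 0.064 and 0.072 m and ((x of slug_c0 in the frame of tin_center above 0 m and angle between tin_center's own x axis and vertical above 3.06 rad) or (x of slug_c0 in the frame of tin_center below 0 m and angle between tin_center's own x axis and vertical below 0.08 rad)) and linear speed of tin below 0.02 m/s); the robot touches nothing.
It fails at once if the tin is upended (within about 30 degrees of upright) with its light end down ((x of slug_c0 in the frame of tin_center above 0 m and angle between tin_center's own x axis and vertical below 0.5 rad) or (x of slug_c0 in the frame of tin_center below 0 m and angle between tin_center's own x axis and vertical above 2.64 rad)).
It fails at once if the tin is dropped: it falls faster than 0.5 m/s with no finger on it (linear speed of tin above 0.5 m/s and contact force between the fingers and tin below 0.05 N).
It fails at once if kettle, pot or bowl is shifted more than 25 mm (distance of any of kettle, pot, bowl from where it was at the start of the episode above 0.025 m).
It also fails if it takes over 58 s, if anything falls off the work surface, if the arm or the gripper's body presses on something with over 40 N, if the wrist force passes 120 N, or if a joint passes its speed limit or range.

## Working session

There is one attempt and no reset: what is moved stays moved. The work goes in short steps, Python scripts to look and compute and a tool call to move; the robot and the scene stay as the last step left them, time stands still between calls to the robot, and variables do not carry over. Pictures are saved under pics/ and viewed, and the job is handed in when it is done.

Besides the shell and the picture viewer there is one more tool, called after "Call:" by a JSON object that holds its "method" and its "body", one argument or row to a line. arm_command: Moves the arm, as the interface text tells. Its arguments: {"type":"object","properties":{"rows":{"type":"array"}},"required":["rows"]}

```bash
ls; mkdir -p pics; python3 - <<'E'
from bench import arm,get_image,models
import cv2,json
s=arm.read_state()
for k,v in s.items(): print(k,v)
print(arm.grip_depth)
for n in("scene","top"):
    d=get_image(n); cv2.imwrite(f"pics/{n}0.png",d["img"][:,:,::-1]); print(n,d["K"],d["k1"],d["rvec"],d["tvec"])
    for q in("tin_center","handle_grip","kettle","pot","bowl"):
        print(q,[(round(r["conf"],2),r["extent"]) for r in models.cut_out(n,q)])
E
```

```text
pics
clock 0.0
joints [-9.80394960e-01  3.85533612e-01  6.59807482e-03 -5.26597601e-04
 -1.19399316e+00 -2.58556984e-01]
joint_vel [ 0.00071124  0.00119917 -0.00045545 -0.001024    0.00081049  0.00098189]
joint_efforts [ 9.03654072e-04 -3.92293417e+01  1.88403386e+01  4.18622419e+00
 -4.58024864e-03  2.32231071e-05]
position [ 203.39966026 -590.28878575  207.12053568]
ee_rot [-0.11596103  0.69755943  0.11747757  0.69725382]
contact_force [0.19963327 0.24047387 1.36173819]
wrist_torque [0.01350564 0.07091182 0.02847808]
gripper_width 85.53330975146152
18.700000000000003
scene [[413.43884026   0.         325.54827283]
 [  0.         413.43884026 201.6106117 ]
 [  0.           0.           1.        ]] -0.05326723961474699 [ 1.5641112   1.95198214 -0.81218505] [ 106.11253332 -324.66788254 1280.44532796]
tin_center [(0.67, [385.5, 169.2, 407.3, 203.9]), (0.67, [316.3, 152.4, 340.7, 188.6]), (0.61, [358.7, 190.9, 428.7, 249.3]), (0.61, [359.0, 292.4, 441.3, 370.5])]
handle_grip [(0.63, [223.0, 188.8, 287.8, 234.4]), (0.4, [395.3, 166.3, 411.1, 178.9])]
kettle [(0.8, [246.0, 259.3, 342.0, 345.6]), (0.17, [163.9, 249.7, 239.7, 308.9])]
pot [(0.73, [362.2, 292.4, 441.4, 372.8])]
bowl [(0.76, [163.4, 249.4, 238.3, 312.9])]
top [[442.95702051   0.         318.69859502]
 [  0.         442.95702051 201.18062662]
 [  0.           0.           1.        ]] -0.10455380668070696 [ 2.16348032 -2.16619425  0.07243304] [ 17.36466465 596.40970792 944.90247296]
tin_center [(0.86, [228.1, 206.7, 288.8, 241.7]), (0.76, [329.1, 270.5, 345.0, 315.8]), (0.67, [249.8, 264.7, 270.2, 306.7])]
handle_grip []
kettle [(0.62, [287.0, 80.6, 358.5, 144.3])]
pot [(0.89, [214.3, 80.7, 273.5, 138.9])]
bowl [(0.86, [377.3, 91.3, 436.6, 149.9])]
```

```bash
python3 - <<'E'
import cv2
for n in("scene","top"):
    i=cv2.imread(f"pics/{n}0.png"); cv2.imwrite(f"pics/{n}0b.png",cv2.resize(i[60:400,140:500] if n=="scene" else i[40:360,150:500],None,fx=2.2 if n=="scene" else 2.2,fy=1.75 if n=="scene" else 1.8,interpolation=2))
E
```

```text
(no output)
```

View pics/scene0.png

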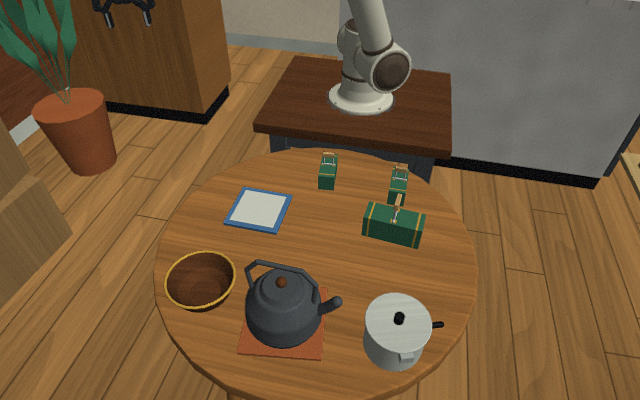

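View pics/top0.png

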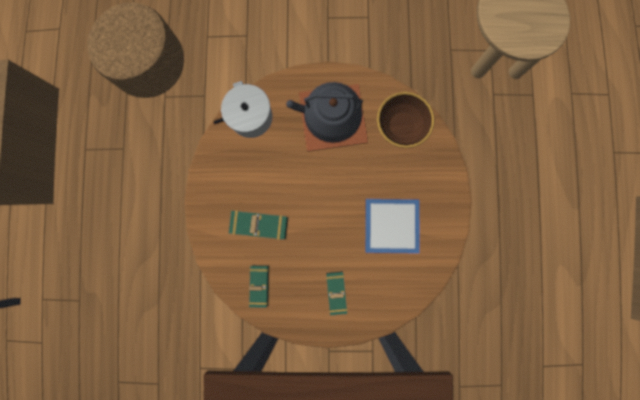

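Three green tins show in the top picture: at (258,225), about 57 px long, and at (258,286) and (337,293), about 42 px each. The job's tin should be the largest, and it should lie roughly along y and opposite the tile at (393,226). I'll measure them and check with a crop.

```bash
cat > h.py <<'E'
import numpy as np,cv2
from scipy.spatial.transform import Rotation as R
from bench import arm,get_image,models
def dist(d): return np.array([d["k1"],0,0,0,0.])
def proj(d,P): return cv2.projectPoints(np.float64(P).reshape(-1,1,3),np.float64(d["rvec"]),np.float64(d["tvec"]),d["K"],dist(d))[0].reshape(-1,2)
def back(d,px,z):
    n=cv2.undistortPoints(np.float64(px).reshape(-1,1,2),d["K"],dist(d)).reshape(-1,2)
    M=cv2.Rodrigues(np.float64(d["rvec"]))[0]; t=np.float64(d["tvec"]).ravel()
    c=-M.T@t; r=np.c_[n,np.ones(len(n))]@M
    return c+r*((z-c[2])/r[:,2])[:,None]
def box(c,yaw,l=120,w=50,h=54):
    X=np.array([[sx*l/2,sy*w/2,z] for z in(0,h) for sx,sy in((-1,-1),(1,-1),(1,1),(-1,1))])
    return R.from_euler('z',yaw).apply(X)+[c[0],c[1],0]
E
python3 - <<'E'
from h import *
d=get_image("top")
for r in models.cut_out("top","tin_center"):
    c=cv2.findContours(r["mask"].astype(np.uint8),0,2)[0]; c=max(c,key=cv2.contourArea)
    rc=cv2.minAreaRect(c); p=cv2.boxPoints(rc); print(r["conf"],rc); 
    P=back(d,p,50); print(np.round(P[:,:2]).tolist(),P.mean(0).round(1), [round(np.linalg.norm(P[i]-P[i-1])) for i in range(4)])
hsv=cv2.cvtColor(d["img"],cv2.COLOR_RGB2HSV)
m=cv2.inRange(hsv,(100,100,60),(125,255,255)); m[:180]=0;m[270:]=0;m[:,:350]=0;m[:,440:]=0
rc=cv2.minAreaRect(np.argwhere(m)[:,::-1].astype(np.float32)); P=back(d,cv2.boxPoints(rc),8); print("tile",rc,P.round(1).tolist(),P.mean(0))
for q in("kettle","pot","bowl"):
    r=models.cut_out("top",q)[0]["extent"]; print(q,back(d,[[(r[0]+r[2])/2,(r[1]+r[3])/2]],50))
cv2.imwrite("pics/c1.png",cv2.resize(d["img"][190:330,210:430,::-1],None,fx=3.6,fy=3.6,interpolation=2))
print(proj(get_image("scene"),[[203,-590,207],[0,0,0],[500,0,0]]),proj(d,[[203,-590,207],[0,0,0],[500,0,0]]))
s=get_image("scene"); cv2.imwrite("pics/c2.png",cv2.resize(s["img"][140:260,220:440,::-1],None,fx=3.6,fy=3.6,interpolation=2))
E
```

```text
0.91 ((336.5972900390625, 293.0564270019531), (42.4796142578125, 17.278785705566406), 86.42366790771484)
[[443.0, -1.0], [445.0, -37.0], [356.0, -42.0], [354.0, -6.0]] [399.7 -21.6  50. ] [89, 37, 89, 36]
0.85 ((258.16070556640625, 225.1920623779297), (57.949283599853516, 24.702598571777344), 5.079607963562012)
[[522.0, 210.0], [575.0, 207.0], [564.0, 82.0], [511.0, 86.0]] [543.  146.1  50. ] [125, 53, 125, 53]
0.69 ((258.5, 286.0), (42.0, 19.0), 90.0)
[[458.0, 165.0], [458.0, 124.0], [370.0, 124.0], [369.0, 164.0]] [413.8 144.1  50. ] [89, 41, 89, 41]
tile ((392.0, 225.5), (51.0, 50.0), 90.0) [[600.5, -90.9, 8.0], [600.3, -203.0, 8.0], [486.7, -201.0, 8.0], [487.1, -89.9, 8.0]] [ 543.65539725 -146.19820345    8.        ]
kettle [[788.60265653   5.75250244  50.        ]]
pot [[795.4903109  185.17267054  50.        ]]
bowl [[ 773.87968618 -177.81710705   50.        ]]
[[133.68532859  39.30376309]
 [359.68073405  97.17701124]
 [326.09388999 207.35901418]] [[643.43181111 402.9791869 ]
 [326.49954331 469.1133154 ]
 [326.4090096  245.18406273]]
```

View pics/c1.png

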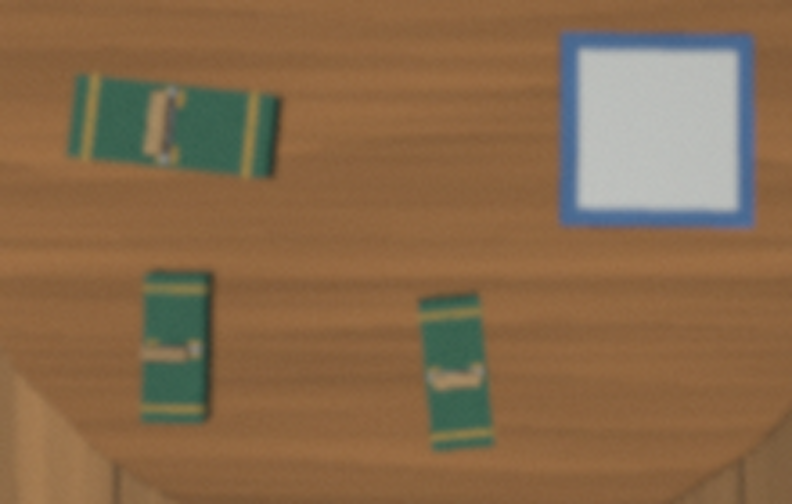

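View pics/c2.png

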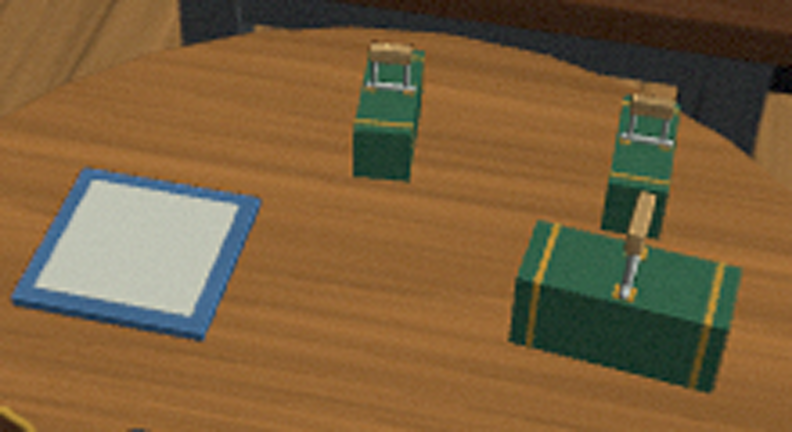

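The largest tin is the one at (258,225): about 120 mm long against about 85 mm for the others, lying near y, and opposite the tile. The crop confirms it. Next I'll refine its pose and work out the move.

```bash
python3 - <<'E'
from h import *
from scipy.optimize import minimize
ms={}
for n,win in(("top",(195,255,215,300)),("scene",(185,260,350,440))):
    d=get_image(n); hsv=cv2.cvtColor(d["img"],cv2.COLOR_RGB2HSV)
    m=cv2.inRange(hsv,(65,70,10),(95,255,255)); k=np.zeros_like(m); k[win[0]:win[1],win[2]:win[3]]=1; m*=k
    n_,lab,st,_=cv2.connectedComponentsWithStats(m)
    m=cv2.morphologyEx(m,cv2.MORPH_CLOSE,np.ones((7,7)))
    nn,lab,st,_=cv2.connectedComponentsWithStats(m); b=1+st[1:,4].argmax(); m=(lab==b).astype(np.uint8)
    ms[n]=(d,m); print(n,m.sum(),st[b])
S=8
def cost(p,show=False):
    c=0
    for n,(d,m) in ms.items():
        q=proj(d,box(p[:2],p[2])); h=cv2.convexHull(q.astype(np.float32))
        g=np.zeros((400,640),np.uint8)
        big=np.zeros((400*3,640*3),np.uint8); cv2.fillConvexPoly(big,np.round((h+.5)*3*16-8).astype(int),255,shift=4)
        g=cv2.resize(big,(640,400),interpolation=cv2.INTER_AREA)/255.
        e=np.abs(g-m).sum(); c+=e
        if show: print(n,e)
    return c
best=min((minimize(cost,[543+dx,146,1.48+a],method="Nelder-Mead",options=dict(initial_simplex=[[535+dx,140,1.45+a],[550,140,1.45],[540,155,1.45],[540,146,1.6]])) for dx in(0,5) for a in(0,.1)),key=lambda r:r.fun)
print(best.x,best.fun); cost(best.x,True)
x=best.x
for n,(d,m) in ms.items(): print(n,"handle proj",proj(d,[[x[0],x[1],93]]))
st=arm.read_state(); M=R.from_quat(st["ee_rot"]).as_matrix(); print(M.round(3)); print(st["position"])
E
```

```text
top 530 [259 215  28  23 530]
scene 2391 [ 362  185   63   64 2391]
[542.88560233 149.8343123    1.45567708] 1306.894117647059
top 859.7843137254902
scene 447.10980392156864
top handle proj [[252.89752345 224.5021177 ]]
scene handle proj [[397.04029116 200.96139493]]
[[ 0.    -0.326  0.945]
 [ 0.     0.945  0.326]
 [-1.     0.     0.   ]]
[ 203.62216237 -590.88352852  208.19717179]
```

```bash
python3 - <<'E'
from h import *
from scipy.optimize import minimize
ms={}
for n,win in(("top",(205,245,222,295)),("scene",(200,250,358,430))):
    d=get_image(n); hsv=cv2.cvtColor(d["img"],cv2.COLOR_RGB2HSV)
    m=cv2.inRange(hsv,(60,70,10),(95,255,255)); k=np.zeros_like(m); k[win[0]:win[1],win[2]:win[3]]=1; m*=k
    m=cv2.morphologyEx(m,cv2.MORPH_OPEN,np.ones((2,2)))
    pts=np.argwhere(m)[:,::-1].astype(np.int32); h=cv2.convexHull(pts); m[:]=0; cv2.fillConvexPoly(m,h,1)
    ms[n]=(d,m); print(n,m.sum(),cv2.boundingRect(h))
    cv2.imwrite(f"pics/m_{n}.png",m*255)
def cost(p,show=False):
    c=0
    for n,(d,m) in ms.items():
        q=proj(d,box(p[:2],p[2])); h=cv2.convexHull(q.astype(np.float32))
        big=np.zeros((1200,1920),np.uint8); cv2.fillConvexPoly(big,np.round((h+.5)*48-8).astype(int),255,shift=4)
        e=np.abs(cv2.resize(big,(640,400),interpolation=cv2.INTER_AREA)/255.-m).sum(); c+=e
        if show: print(n,e)
    return c
b=minimize(cost,[543,146,1.48],method="Nelder-Mead",options=dict(initial_simplex=[[535,140,1.45],[550,140,1.45],[540,155,1.45],[540,146,1.6]]))
print(b.x,b.fun); cost(b.x,True); x=b.x
for n,(d,m) in ms.items(): print(n,"handle proj",proj(d,[[x[0],x[1],93]]))
d=ms["top"][0]; r=models.cut_out("top","handle_grip"); print([(q["conf"],q["extent"]) for q in r])
d=ms["scene"][0]; r=models.cut_out("scene","handle_grip"); print([(q["conf"],q["extent"]) for q in r])
E
```

```text
top 1186 (231, 213, 57, 26)
scene 2321 (363, 201, 63, 48)
[544.26774346 151.69795282   1.47838789] 498.43921568627457
top 248.5529411764706
scene 249.88627450980394
top handle proj [[252.00231042 223.82630558]]
scene handle proj [[397.92687814 201.58715226]]
[(0.65, [327.7, 291.3, 343.0, 297.5]), (0.58, [250.6, 216.0, 258.1, 235.7]), (0.56, [251.0, 286.1, 264.0, 288.4]), (0.36, [379.5, 89.9, 433.0, 150.3])]
[(0.4, [396.8, 165.5, 408.5, 176.6])]
```

Call:
{"method": "arm_command", "body": {
  "rows": [
    {"dx":0,"dy":0.5895,"dz":0.5623,"wx":24.4,"gripper":-0.3},
    {"dx":0,"dy":0.5895,"dz":0.5623,"wx":24.4,"gripper":-0.3},
    {"dx":0,"dy":0.5895,"dz":0.5623,"wx":24.4,"gripper":-0.3},
    {"dx":0,"dy":0.5895,"dz":0.5623,"wx":24.4,"gripper":-0.3},
    {"dx":0,"dy":0.5895,"dz":0.5623,"wx":24.4,"gripper":-0.3},
    {"dx":0,"dy":0.5895,"dz":0.5623,"wx":24.4,"gripper":-0.3},
    {"dx":0,"dy":0.5895,"dz":0.5623,"wx":24.4,"gripper":-0.3},
    {"dx":0,"dy":0.5895,"dz":0.5623,"wx":24.4,"gripper":-0.3}
  ]
}}

```text
validation failed for argument at $.ro...
```

```bash
cat >> h.py <<'E'
import json
def log():
    s=arm.read_state(); r={k:np.asarray(v).tolist() for k,v in s.items()}
    open("log.jsonl","a").write(json.dumps(r)+"\n"); return s
def togo(target,Mt=None):
    s=log(); M=R.from_quat(s["ee_rot"]).as_matrix()
    print("t",round(float(s["clock"]),2),"pos",np.round(s["position"],1),"q",np.round(s["joints"],3),"F",np.round(s["contact_force"],1),"w",round(float(s["gripper_width"]),1))
    print(M.round(3).tolist())
    if target is not None: print("d(m)",(M.T@(np.array(target)-s["position"])/1000).round(4))
    if Mt is not None: print("w(deg)",np.degrees(R.from_matrix(M.T@Mt).as_rotvec()).round(2))
def down(yaw):  # tool x down, tool y at yaw
    y=np.array([np.cos(yaw),np.sin(yaw),0]); x=np.array([0,0,-1.]); return np.c_[x,y,np.cross(x,y)]
E
python3 -c "
from h import *
togo([543,150,208],down(1.478))"
```

```text
t 1.25 pos [ 203.6 -590.9  208.2] q [-0.98   0.385  0.008 -0.    -1.194 -0.259] F [ 0.9 -0.6 -0.2] w 85.2
[[0.0, -0.326, 0.945], [-0.0, 0.945, 0.326], [-1.0, -0.0, 0.0]]
d(m) [2.000e-04 5.899e-01 5.622e-01]
w(deg) [24.33  0.    0.  ]
```

Call:
{"method": "arm_command", "body": {
  "rows": [
    {"dx":0,"dy":0.036,"dz":0.034,"wx":4,"wy":0,"wz":0,"gripper":-0.3},
    {"dx":0,"dy":0.072,"dz":0.068,"wx":8,"wy":0,"wz":0,"gripper":-0.3},
    {"dx":0,"dy":0.108,"dz":0.102,"wx":12,"wy":0,"wz":0,"gripper":-0.3},
    {"dx":0,"dy":0.144,"dz":0.136,"wx":16,"wy":0,"wz":0,"gripper":-0.3},
    {"dx":0,"dy":0.18,"dz":0.17,"wx":20,"wy":0,"wz":0,"gripper":-0.3},
    {"dx":0,"dy":0.216,"dz":0.204,"wx":24,"wy":0,"wz":0,"gripper":-0.3},
    {"dx":0,"dy":0.252,"dz":0.238,"wx":24.3,"wy":0,"wz":0,"gripper":-0.3},
    {"dx":0,"dy":0.288,"dz":0.272,"wx":24.3,"wy":0,"wz":0,"gripper":-0.3}
  ]
}}

```text
clock: 2.05
position: [367.5, -228.2, 208.7]
ee_rot: [0.033, 0.706, -0.033, 0.707]
contact_force: [1.6, -0.5, -0.4]
gripper_width: 55.5
```

```bash
python3 -c "
from h import *
togo([543,150,208],down(1.478))"
```

```text
t 2.05 pos [ 367.5 -228.2  208.7] q [-0.177  0.049 -0.433  0.    -1.088 -1.486] F [ 1.6 -0.5 -0.4] w 55.5
[[0.001, 0.092, 0.996], [-0.0, 0.996, -0.092], [-1.0, -0.0, 0.001]]
d(m) [0.0008 0.3928 0.1398]
w(deg) [0.02 0.08 0.01]
```

Call:
{"method": "arm_command", "body": {
  "rows": [
    {"dx":0,"dy":0.045,"dz":0.016,"wx":0,"wy":0,"wz":0,"gripper":-0.3},
    {"dx":0,"dy":0.092,"dz":0.033,"wx":0,"wy":0,"wz":0,"gripper":-0.3},
    {"dx":0,"dy":0.139,"dz":0.05,"wx":0,"wy":0,"wz":0,"gripper":-0.3},
    {"dx":0,"dy":0.186,"dz":0.066,"wx":0,"wy":0,"wz":0,"gripper":-0.3},
    {"dx":0,"dy":0.233,"dz":0.083,"wx":0,"wy":0,"wz":0,"gripper":-0.3},
    {"dx":0,"dy":0.28,"dz":0.1,"wx":0,"wy":0,"wz":0,"gripper":-0.3},
    {"dx":0,"dy":0.327,"dz":0.116,"wx":0,"wy":0,"wz":0,"gripper":-0.3},
    {"dx":0,"dy":0.374,"dz":0.133,"wx":0,"wy":0,"wz":0,"gripper":-0.3}
  ]
}}

```text
clock: 2.85
position: [534.9, 134.0, 209.1]
ee_rot: [0.032, 0.706, -0.033, 0.707]
contact_force: [0.7, -0.5, 0.0]
gripper_width: 55.5
```

```bash
python3 -c "
from h import *
togo([543,150,75],down(1.478))"
```

```text
t 2.85 pos [534.9 134.  209.1] q [ 5.400e-01  2.580e-01 -1.750e-01  1.000e-03 -1.136e+00 -2.203e+00] F [ 0.7 -0.5  0. ] w 55.5
[[0.002, 0.092, 0.996], [-0.0, 0.996, -0.092], [-1.0, -0.0, 0.002]]
d(m) [0.1341 0.0166 0.0063]
w(deg) [0.05 0.11 0.  ]
```

Call:
{"method": "arm_command", "body": {
  "rows": [
    {"dx":0.02,"dy":0.008,"dz":0.003,"wx":0,"wy":0,"wz":0,"gripper":-0.3},
    {"dx":0.04,"dy":0.014,"dz":0.006,"wx":0,"wy":0,"wz":0,"gripper":-0.3},
    {"dx":0.06,"dy":0.0166,"dz":0.006,"wx":0,"wy":0,"wz":0,"gripper":-0.3},
    {"dx":0.075,"dy":0.0166,"dz":0.006,"wx":0,"wy":0,"wz":0,"gripper":-0.3},
    {"dx":0.085,"dy":0.0166,"dz":0.006,"wx":0,"wy":0,"wz":0,"gripper":-0.3},
    {"dx":0.09,"dy":0.0166,"dz":0.006,"wx":0,"wy":0,"wz":0,"gripper":-0.3},
    {"dx":0.09,"dy":0.0166,"dz":0.006,"wx":0,"wy":0,"wz":0,"gripper":-0.3},
    {"dx":0.09,"dy":0.0166,"dz":0.006,"wx":0,"wy":0,"wz":0,"gripper":-0.3}
  ]
}}

```text
clock: 3.65
position: [543.1, 150.1, 119.9]
ee_rot: [0.033, 0.705, -0.032, 0.708]
contact_force: [0.2, -0.3, -0.9]
gripper_width: 55.7
```

```bash
cat >> h.py <<'E'
def snap(tag,cen,half=60,fs=5):
    for n in("scene","top"):
        d=get_image(n); u,v=proj(d,[cen])[0].astype(int)
        u=min(max(u,half),640-half);v=min(max(v,half),400-half)
        cv2.imwrite(f"pics/{tag}_{n}.png",cv2.resize(d["img"][v-half:v+half,u-half:u+half,::-1],None,fx=fs,fy=fs,interpolation=2)); print(n,"origin",u-half,v-half)
E
python3 -c "
from h import *
togo([543,150,75],down(1.478))
snap('a',[543,150,93],50,6)
d=get_image('scene');print(proj(d,[[543,150,93],[543,150,54]]))"
```

```text
t 3.65 pos [543.1 150.1 119.9] q [ 5.580e-01  3.590e-01 -2.720e-01  2.000e-03 -9.360e-01 -2.222e+00] F [ 0.2 -0.3 -0.9] w 55.7
[[0.003, 0.092, 0.996], [0.0, 0.996, -0.092], [-1.0, 0.001, 0.003]]
d(m) [ 0.0449 -0.0001 -0.0003]
w(deg) [ 0.05  0.19 -0.04]
scene origin 347 151
top origin 202 174
[[397.1193841  201.01404371]
 [394.43816235 214.86685595]]
```

View pics/a_scene.png

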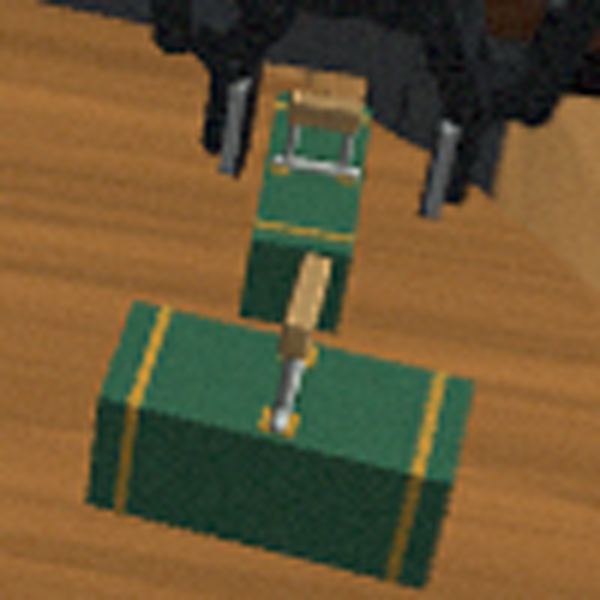

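View pics/a_top.png

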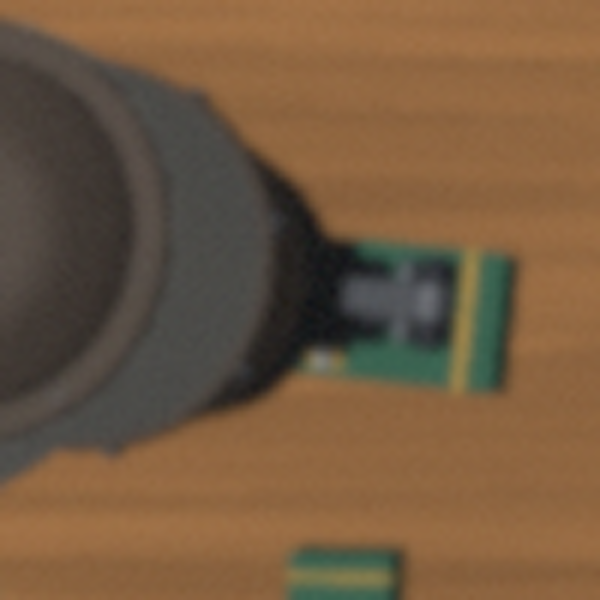

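The scene crop shows the handle bar at about (398,201) px, centred between the open fingers with 1–2 mm to spare to +y. I'll descend and close.

Call:
{"method": "arm_command", "body": {
  "rows": [
    {"dx":0.015,"dy":0.002,"dz":0,"wx":0,"wy":0,"wz":0,"gripper":-0.3},
    {"dx":0.03,"dy":0.002,"dz":0,"wx":0,"wy":0,"wz":0,"gripper":-0.3},
    {"dx":0.04,"dy":0.002,"dz":0,"wx":0,"wy":0,"wz":0,"gripper":-0.3},
    {"dx":0.045,"dy":0.002,"dz":0,"wx":0,"wy":0,"wz":0,"gripper":-0.3},
    {"dx":0.045,"dy":0.002,"dz":0,"wx":0,"wy":0,"wz":0,"gripper":0.3},
    {"dx":0.045,"dy":0.002,"dz":0,"wx":0,"wy":0,"wz":0,"gripper":1},
    {"dx":0.045,"dy":0.002,"dz":0,"wx":0,"wy":0,"wz":0,"gripper":1},
    {"dx":0.045,"dy":0.002,"dz":0,"wx":0,"wy":0,"wz":0,"gripper":1}
  ]
}}

```text
clock: 4.6
position: [544.0, 152.4, 75.9]
ee_rot: [0.033, 0.705, -0.032, 0.708]
contact_force: [-0.1, -0.2, 2.0]
gripper_width: 6.6
```

```bash
python3 -c "
from h import *
togo([543,150,75],down(1.478))
snap('b',[543,150,93],50,6)"
```

```text
t 4.6 pos [544.  152.4  75.9] q [ 5.610e-01  4.120e-01 -3.200e-01  2.000e-03 -8.340e-01 -2.225e+00] F [-0.1 -0.2  2. ] w 6.6
[[0.005, 0.092, 0.996], [0.001, 0.996, -0.092], [-1.0, 0.002, 0.005]]
d(m) [ 0.0009 -0.0025 -0.0008]
w(deg) [ 0.05  0.28 -0.1 ]
scene origin 347 151
top origin 202 174
```

View pics/b_scene.png

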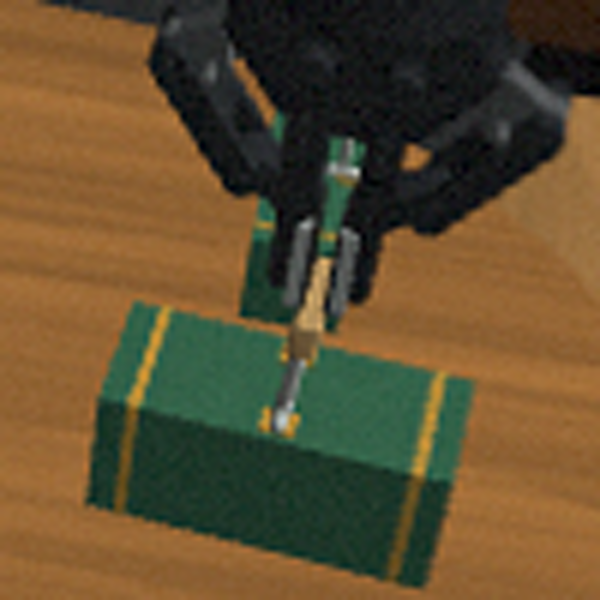

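Call:
{"method": "arm_command", "body": {
  "rows": [
    {"dx":0,"dy":0,"dz":0,"wx":0,"wy":0,"wz":0,"gripper":1},
    {"dx":0,"dy":0,"dz":0,"wx":0,"wy":0,"wz":0,"gripper":1},
    {"dx":0,"dy":0,"dz":0,"wx":0,"wy":0,"wz":0,"gripper":1},
    {"dx":0,"dy":0,"dz":0,"wx":0,"wy":0,"wz":0,"gripper":1},
    {"dx":0,"dy":0,"dz":0,"wx":0,"wy":0,"wz":0,"gripper":1},
    {"dx":0,"dy":0,"dz":0,"wx":0,"wy":0,"wz":0,"gripper":1},
    {"dx":0,"dy":0,"dz":0,"wx":0,"wy":0,"wz":0,"gripper":1},
    {"dx":0,"dy":0,"dz":0,"wx":0,"wy":0,"wz":0,"gripper":1}
  ]
}}

```text
clock: 5.5
position: [544.0, 152.4, 75.9]
ee_rot: [0.033, 0.705, -0.032, 0.708]
contact_force: [-0.5, 0.6, 2.2]
gripper_width: 6.3
```

```bash
python3 -c "
from h import *
togo([543,150,75],down(1.478))
snap('c',[543,150,93],40,8)
d=get_image('scene');P=arm.read_state()['position'];print(P,proj(d,[P,P+[11,0,0],P+[-11,0,0],[544+18,152,93],[544-18,152,93]]))"
```

```text
t 5.5 pos [544.  152.4  75.9] q [ 5.610e-01  4.120e-01 -3.200e-01  2.000e-03 -8.340e-01 -2.225e+00] F [-0.5  0.6  2.2] w 6.3
[[0.005, 0.092, 0.996], [0.001, 0.996, -0.092], [-1.0, 0.002, 0.005]]
d(m) [ 0.0009 -0.0025 -0.0008]
w(deg) [ 0.06  0.29 -0.1 ]
scene origin 357 161
top origin 212 184
[543.96237261 152.44944688  75.90654903] [[397.10789861 207.72636193]
 [396.62204269 211.54922254]
 [397.58399108 203.97517736]
 [397.29761065 207.80752801]
 [398.86033905 195.42662889]]
```

View pics/c_scene.png

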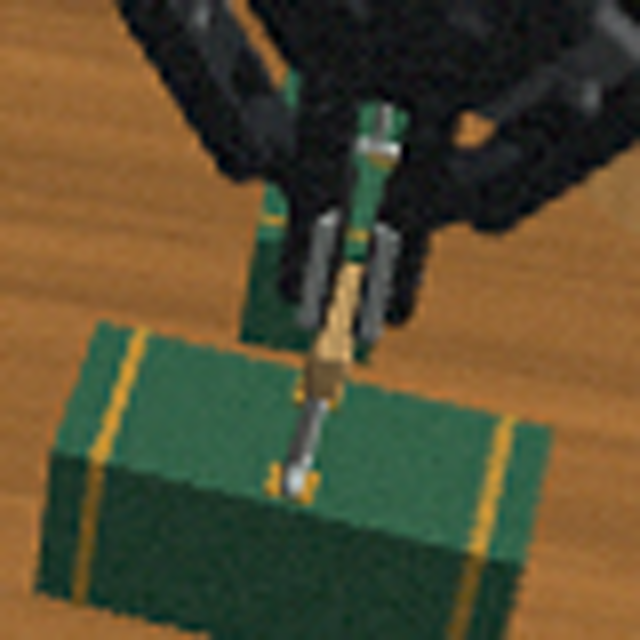

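```bash
python3 -c "
from h import *
d=get_image('scene')
for P in([543,150,120],[543,150,128],[554,150,120],[554,150,128],[532,150,128],[543,150-28,120],[543,150+28,120]): print(P,proj(d,[P])[0].round(1))
d=get_image('top')
for P in([543,150,120],[543,150-28,120],[543,150-28,128],[554,122,120],[532,122,120]): print(P,proj(d,[P])[0].round(1))
"
```

```text
[543, 150, 120] [399.1 190.9]
[543, 150, 128] [399.7 187.8]
[554, 150, 120] [398.6 194.7]
[554, 150, 128] [399.2 191.6]
[532, 150, 128] [400.1 184.1]
[543, 122, 120] [384.6 188.6]
[543, 178, 120] [413.7 193.2]
[543, 150, 120] [250.5 223.9]
[543, 122, 120] [264.5 223.9]
[543, 122, 128] [263.9 223.8]
[554, 122, 120] [264.6 218.4]
[532, 122, 120] [264.5 229.5]
```

View pics/c_top.png

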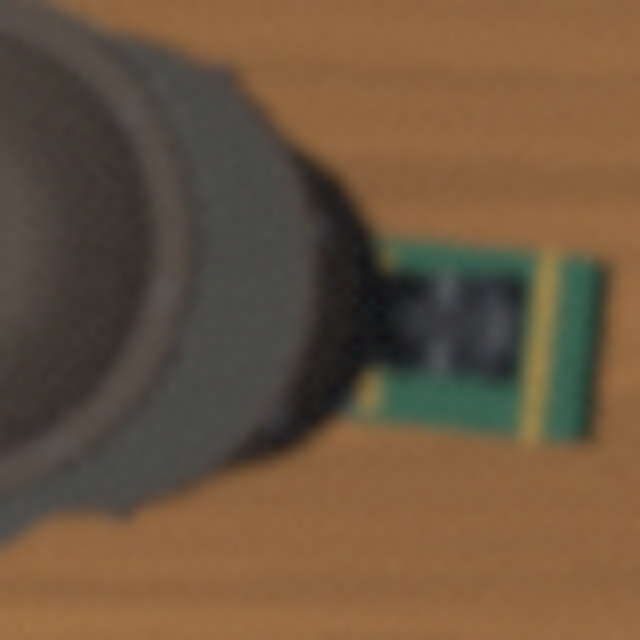

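The reported TCP and the picture disagree. The pad tips show at about (399,202) px, roughly 20 mm higher than the TCP projects. The fingers may hold only the top of the bar. I'll open a little, go down 14 mm (safe either way, since the tin's top is at 54) and close again.

Call:
{"method": "arm_command", "body": {
  "rows": [
    {"dx":0,"dy":0,"dz":0,"wx":0,"wy":0,"wz":0,"gripper":0.3},
    {"dx":0,"dy":0,"dz":0,"wx":0,"wy":0,"wz":0,"gripper":0.3},
    {"dx":0.005,"dy":0,"dz":0,"wx":0,"wy":0,"wz":0,"gripper":0.3},
    {"dx":0.01,"dy":0,"dz":0,"wx":0,"wy":0,"wz":0,"gripper":0.3},
    {"dx":0.014,"dy":0,"dz":0,"wx":0,"wy":0,"wz":0,"gripper":0.3},
    {"dx":0.014,"dy":0,"dz":0,"wx":0,"wy":0,"wz":0,"gripper":1},
    {"dx":0.014,"dy":0,"dz":0,"wx":0,"wy":0,"wz":0,"gripper":1},
    {"dx":0.014,"dy":0,"dz":0,"wx":0,"wy":0,"wz":0,"gripper":1}
  ]
}}

```text
clock: 6.55
position: [543.7, 152.1, 61.5]
ee_rot: [0.033, 0.705, -0.032, 0.708]
contact_force: [0.6, -1.1, -1.4]
gripper_width: 8.5
```

```bash
python3 -c "
from h import *
togo([543,150,75],down(1.478))
snap('e',[543,150,93],40,8)
d=get_image('scene');P=arm.read_state()['position'];print(P,proj(d,[P,P+[11,0,0],P+[-11,0,0],[544+18,152,93],[544-18,152,93]]))"
```

```text
t 6.55 pos [543.7 152.1  61.5] q [ 5.610e-01  4.300e-01 -3.350e-01  2.000e-03 -8.020e-01 -2.225e+00] F [ 0.6 -1.1 -1.4] w 8.5
[[0.004, 0.092, 0.996], [0.001, 0.996, -0.092], [-1.0, 0.001, 0.004]]
d(m) [-0.0135 -0.0021 -0.0004]
w(deg) [ 0.04  0.23 -0.06]
scene origin 357 161
top origin 212 184
[543.6828482  152.19531317  61.61346783] [[396.00408585 212.64482426]
 [395.5129311  216.46698511]
 [396.48551011 208.89332793]
 [397.29761065 207.80752801]
 [398.86033905 195.42662889]]
```

View pics/e_scene.png

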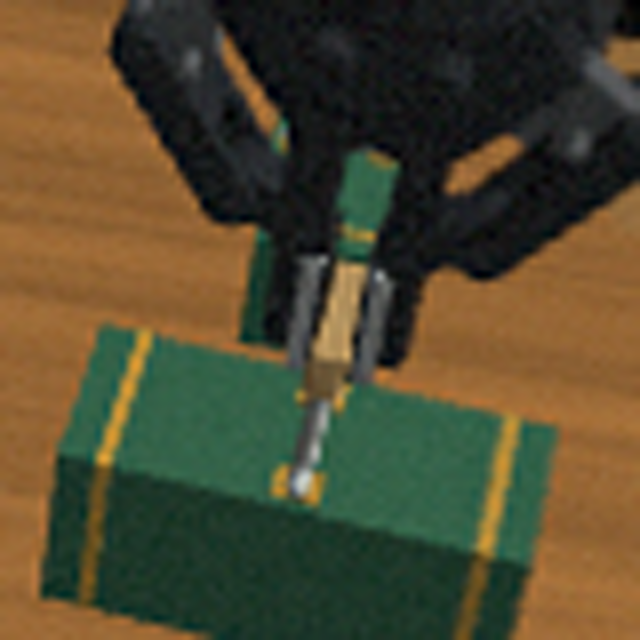

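The bar is now between the pads along its full height, with the tips near (399,207) px. Lift.

Call:
{"method": "arm_command", "body": {
  "rows": [
    {"dx":0,"dy":0,"dz":0,"wx":0,"wy":0,"wz":0,"gripper":1},
    {"dx":0,"dy":0,"dz":0,"wx":0,"wy":0,"wz":0,"gripper":1},
    {"dx":-0.005,"dy":0,"dz":0,"wx":0,"wy":0,"wz":0,"gripper":1},
    {"dx":-0.015,"dy":0,"dz":0,"wx":0,"wy":0,"wz":0,"gripper":1},
    {"dx":-0.03,"dy":0,"dz":0,"wx":0,"wy":0,"wz":0,"gripper":1},
    {"dx":-0.045,"dy":0,"dz":0,"wx":0,"wy":0,"wz":0,"gripper":1},
    {"dx":-0.06,"dy":0,"dz":0,"wx":0,"wy":0,"wz":0,"gripper":1},
    {"dx":-0.075,"dy":0,"dz":0,"wx":0,"wy":0,"wz":0,"gripper":1}
  ]
}}

```text
clock: 7.5
position: [542.9, 152.1, 137.6]
ee_rot: [0.033, 0.705, -0.032, 0.708]
contact_force: [-0.1, -0.2, -4.3]
gripper_width: 8.7
```

Call:
{"method": "arm_command", "body": {
  "rows": [
    {"dx":-0.01,"dy":0,"dz":0,"wx":0,"wy":0,"wz":0,"gripper":1},
    {"dx":-0.015,"dy":0,"dz":0,"wx":0,"wy":0,"wz":0,"gripper":1},
    {"dx":-0.02,"dy":0,"dz":0,"wx":0,"wy":0,"wz":0,"gripper":1},
    {"dx":-0.02,"dy":0,"dz":0,"wx":0,"wy":0,"wz":0,"gripper":1},
    {"dx":-0.02,"dy":0,"dz":0,"wx":0,"wy":0,"wz":0,"gripper":1},
    {"dx":-0.02,"dy":0,"dz":0,"wx":0,"wy":0,"wz":0,"gripper":1},
    {"dx":-0.02,"dy":0,"dz":0,"wx":0,"wy":0,"wz":0,"gripper":1},
    {"dx":-0.02,"dy":0,"dz":0,"wx":0,"wy":0,"wz":0,"gripper":1}
  ]
}}

```text
clock: 8.3
position: [542.7, 152.0, 157.2]
ee_rot: [0.033, 0.705, -0.032, 0.707]
contact_force: [-0.4, -0.5, -4.5]
gripper_width: 8.5
```

```bash
python3 -c "
from h import *
togo([543,150,75],down(1.478))
snap('f',[543,150,150],50,6)
d=get_image('scene');P=arm.read_state()['position'];print(P,proj(d,[P,P+[11,0,0],P+[0,0,31.5]]))"
```

```text
t 8.3 pos [542.7 152.  157.2] q [ 5.610e-01  3.220e-01 -2.230e-01  1.000e-03 -1.023e+00 -2.225e+00] F [-0.4 -0.5 -4.5] w 8.5
[[0.003, 0.092, 0.996], [0.001, 0.996, -0.092], [-1.0, 0.001, 0.003]]
d(m) [ 0.0822 -0.0021  0.0002]
w(deg) [ 0.03  0.18 -0.06]
scene origin 351 129
top origin 197 173
[542.84811269 152.07923191 157.48619679] [[403.06798403 176.0953913 ]
 [402.61399741 179.87104458]
 [405.65275568 162.78854398]]
```

View pics/f_scene.png

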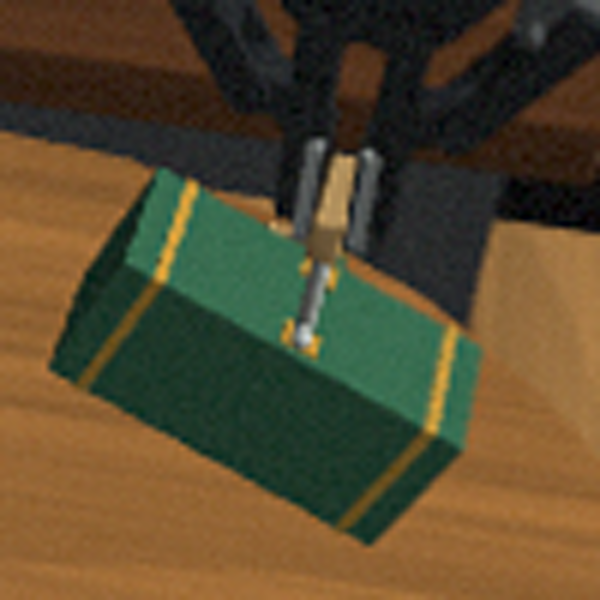

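The +y end has sunk: the long edge's slope in the picture went from 14° to 28°, with the picture-right end down. So the +y end is heavy. I'll raise the tin and tilt the tool a little towards that end, which also gives data for identifying the arm's kinematics.

Call:
{"method": "arm_command", "body": {
  "rows": [
    {"dx":-0.01,"dy":0,"dz":0,"wx":0,"wy":0,"wz":-3,"gripper":1},
    {"dx":-0.025,"dy":0,"dz":0,"wx":0,"wy":0,"wz":-7,"gripper":1},
    {"dx":-0.045,"dy":0,"dz":0,"wx":0,"wy":0,"wz":-12,"gripper":1},
    {"dx":-0.06,"dy":0,"dz":0,"wx":0,"wy":0,"wz":-17,"gripper":1},
    {"dx":-0.07,"dy":0,"dz":0,"wx":0,"wy":0,"wz":-22,"gripper":1},
    {"dx":-0.075,"dy":0,"dz":0,"wx":0,"wy":0,"wz":-26,"gripper":1},
    {"dx":-0.08,"dy":0,"dz":0,"wx":0,"wy":0,"wz":-29,"gripper":1},
    {"dx":-0.08,"dy":0,"dz":0,"wx":0,"wy":0,"wz":-30,"gripper":1}
  ]
}}

```text
clock: 9.25
position: [543.0, 153.4, 236.9]
ee_rot: [-0.151, 0.689, -0.213, 0.676]
contact_force: [0.7, -0.9, -4.3]
gripper_width: 8.6
```

```bash
cat > fit.py <<'E'
from h import *
from scipy.optimize import least_squares
def T(v):
    m=np.eye(4); m[:3,3]=v; return m
def Rm(ax,a):
    m=np.eye(4); m[:3,:3]=R.from_euler(ax,a).as_matrix(); return m
def fk(p,q,s4=1,s6=1,full=False):
    a1,d1,a2,L2,d4,a4,y1,y2,y3,d6=p
    A=Rm('z',q[0])@T([a1,y1,d1])
    B=A@Rm('y',q[1])@T([a2,0,L2]); C=B@Rm('y',-q[2])@T([d4,y2,a4])
    D=C@Rm('x',s4*q[3])@T([0,y3,0])@Rm('y',-q[4]); E=D@Rm('x',s6*q[5])@Rm('x',np.pi*0)@T([d6,0,0])
    return (E,[A[:3,3],B[:3,3],C[:3,3],D[:3,3],E[:3,3]]) if full else E
def load(): return [json.loads(l) for l in open("log.jsonl")]
E
python3 - <<'E'
from fit import *
togo(None)
L=load(); best=None
for s4 in(1,-1):
  for s6 in(1,-1):
    out=[]
    for l in(L[0],L[-1]):
        M=fk([0]*10,l["joints"],s4,s6)[:3,:3]; out.append((M.T@R.from_quat(l["ee_rot"]).as_matrix()).round(2).tolist())
    print(s4,s6,out)
E
```

```text
t 9.25 pos [543.  153.4 236.9] q [ 0.75   0.414 -0.105  0.344 -1.46  -2.522] F [ 0.7 -0.9 -4.3] w 8.6
[[-0.041, 0.081, 0.996], [-0.496, 0.863, -0.091], [-0.867, -0.498, 0.004]]
1 1 [[[1.0, -0.0, -0.0], [0.0, 0.49, 0.87], [0.0, -0.87, 0.49]], [[0.78, 0.39, -0.5], [0.5, -0.86, 0.11], [-0.39, -0.33, -0.86]]]
1 -1 [[[1.0, -0.0, -0.0], [0.0, 0.0, 1.0], [-0.0, -1.0, 0.0]], [[0.78, 0.39, -0.5], [0.53, 0.04, 0.85], [0.35, -0.92, -0.18]]]
-1 1 [[[1.0, 0.0, -0.0], [0.0, 0.49, 0.87], [0.0, -0.87, 0.49]], [[1.0, 0.0, -0.0], [0.0, -0.95, 0.33], [-0.0, -0.33, -0.95]]]
-1 -1 [[[1.0, 0.0, -0.0], [0.0, -0.0, 1.0], [0.0, -1.0, -0.0]], [[1.0, 0.0, -0.0], [0.0, -0.0, 1.0], [0.0, -1.0, 0.0]]]
```

```bash
sed -i "s/s4=1,s6=1/s4=-1,s6=-1/; s/Rm('x',np.pi\*0)/Rm('x',-np.pi\/2)/" fit.py
cat >> fit.py <<'E'
def dofit():
    L=load()
    def res(p):
        r=[]
        for l in L: r+=list(fk(p,l["joints"])[:3,3]-l["position"])
        return np.r_[r, (np.array(p)-p0)*0.003]
    p0=np.array([0,250,0,350,350,0,-160,0,0,250.])
    s=least_squares(res,p0); return s.x,np.abs(s.fun[:-10]).max()
E
python3 - <<'E'
from fit import *
p,e=dofit(); print(p.round(1),e)
L=load()
for l in L[::2]: print([x.round(0).tolist() for x in fk(p,l["joints"],full=True)[1]])
E
```

```text
[   0.   160.6   -0.   564.9  421.8    0.   -80.    80.  -159.8  320.8] 0.007085491362204266
[[-66.0, -45.0, 161.0], [52.0, -221.0, 684.0], [336.0, -502.0, 529.0], [204.0, -591.0, 529.0], [204.0, -591.0, 208.0]]
[[41.0, -69.0, 161.0], [165.0, 6.0, 707.0], [452.0, 271.0, 530.0], [534.0, 134.0, 530.0], [535.0, 134.0, 209.0]]
[[43.0, -68.0, 161.0], [234.0, 53.0, 678.0], [457.0, 287.0, 396.0], [542.0, 152.0, 397.0], [544.0, 152.0, 76.0]]
[[43.0, -68.0, 161.0], [242.0, 57.0, 674.0], [457.0, 287.0, 382.0], [542.0, 152.0, 382.0], [544.0, 152.0, 62.0]]
[[55.0, -59.0, 161.0], [221.0, 96.0, 678.0], [434.0, 404.0, 468.0], [556.0, 313.0, 515.0], [543.0, 153.0, 237.0]]
```

```bash
cat >> fit.py <<'E'
LO=np.array([-3.14,-1.21,-1.07,-3.16,-2.99,-3.1]);HI=np.array([3.14,2.06,1.41,2.05,-.16,3.1])
P=np.array([0,160.6,0,564.9,421.8,0,-80,80,-159.8,320.8])
def ik(pos,M,seeds):
    sols=[]
    for s in seeds:
        f=lambda q:np.r_[(fk(P,q)[:3,3]-pos)/300,(R.from_matrix(M.T@fk(P,q)[:3,:3])).as_rotvec()]
        r=least_squares(f,np.clip(s,LO+.01,HI-.01),bounds=(LO,HI))
        if np.abs(r.fun).max()<1e-3 and not any(np.abs(r.x-t).max()<.05 for t in sols): sols.append(r.x)
    return sols
def tool(psi,pitch): # pitch below horizontal; tool y downwards
    u=np.array([np.cos(psi),np.sin(psi),0]);z=np.array([0,0,1.])
    x=np.cos(pitch)*u-np.sin(pitch)*z; y=-(np.sin(pitch)*u+np.cos(pitch)*z)
    return np.c_[x,y,np.cross(x,y)]
GO=31.5
def place(psi,pitch,c=(543.6,-146.2),z=68):
    M=tool(psi,pitch); u=np.array([np.cos(psi),np.sin(psi),0])
    return np.array([c[0],c[1],z])-27*u-39*M[:,0]+GO*M[:,0],M
E
python3 - <<'E'
from fit import *
rng=np.random.default_rng(0)
q0=np.array(load()[-1]["joints"])
seeds=[q0]+[rng.uniform(LO,HI) for _ in range(25)]
for deg in range(-180,180,20):
    for pit in(8,):
        pos,M=place(np.radians(deg),np.radians(pit))
        for s in ik(pos,M,seeds):
            pts=fk(P,s,full=True)[1]
            print(deg,s.round(2).tolist(),"el",pts[1].round(0).astype(int).tolist(),"fore",pts[2].round(0).astype(int).tolist(),"wr",pts[3].round(0).astype(int).tolist())
E
```

```text
-160 [0.15, 1.19, 0.44, 0.25, -2.24, -2.95] el [530, -2, 371] fore [825, 123, 84] wr [874, -26, 114]
-140 [0.27, 1.1, 0.14, 0.46, -1.99, -2.88] el [506, 59, 417] fore [719, 202, 73] wr [813, 80, 114]
-120 [0.39, 1.0, -0.18, 0.66, -1.74, -2.9] el [470, 106, 466] fore [588, 241, 76] wr [720, 159, 114]
-100 [0.47, 0.9, -0.52, 0.91, -1.52, -3.02] el [430, 131, 512] fore [449, 231, 95] wr [605, 201, 114]
-80 [0.48, 0.81, -0.86, 1.28, -1.4, 3.04] el [401, 120, 549] fore [326, 171, 129] wr [482, 201, 114]
0 [-1.02, 0.95, -0.87, -2.14, -1.56, -2.93] el [173, -433, 489] fore [187, -302, 81] wr [191, -146, 114]
20 [-0.99, 0.79, -0.56, -1.77, -1.38, 2.92] el [153, -378, 560] fore [271, -412, 148] wr [213, -267, 114]
40 [-0.9, 0.79, -0.29, -1.48, -1.46, 2.64] el [184, -363, 560] fore [372, -473, 190] wr [274, -373, 114]
60 [-0.8, 0.85, -0.02, -1.27, -1.64, 2.47] el [236, -361, 534] fore [483, -502, 212] wr [368, -451, 114]
80 [-0.69, 0.94, 0.24, -1.11, -1.86, 2.37] el [299, -353, 495] fore [598, -498, 223] wr [482, -493, 114]
100 [-0.57, 1.04, 0.49, -1.0, -2.1, 2.33] el [365, -330, 449] fore [711, -458, 228] wr [605, -493, 114]
120 [-0.44, 1.13, 0.7, -0.88, -2.32, 2.35] el [428, -290, 401] fore [809, -381, 226] wr [720, -451, 114]
140 [-0.29, 1.21, 0.85, -0.71, -2.5, 2.48] el [483, -230, 360] fore [884, -267, 211] wr [813, -373, 114]
160 [-0.13, 1.26, 0.86, -0.4, -2.56, 2.77] el [522, -151, 334] fore [918, -124, 171] wr [874, -267, 114]
```

Kinematics are identified (residual 0.01 mm). The placing pose comes in from the outer −y side at azimuth about 60°, which keeps the wrist off the stool and the forearm high. First I'll untilt and turn to tool-down with the heavy end facing azimuth −120°, moving over towards the tile.

```bash
cat >> fit.py <<'E'
def rows(wps,s=None,q=None):
    s=s or arm.read_state(); M0=R.from_quat(s["ee_rot"]).as_matrix(); p0=np.array(s["position"]); q=np.array(s["joints"]); out=[]
    for pos,M in wps:
        d=M0.T@(pos-p0)/1000; w=np.degrees(R.from_matrix(M0.T@M).as_rotvec())
        k=ik(pos,M,[q]); 
        if k: dq=np.abs(k[0]-q).max(); q=k[0]
        else: dq=-1
        out.append({**dict(zip(("dx","dy","dz"),d.round(4).tolist())),**dict(zip(("wx","wy","wz"),w.round(1).tolist())),"gripper":1})
        print("q",q.round(2).tolist(),"dq",round(dq,2))
    print(json.dumps(out)); return out
E
python3 - <<'E'
from fit import *
s=log(); M0=R.from_quat(s["ee_rot"]).as_matrix(); p0=s["position"]
A=np.array([520,-200,240.])
def sm(t): return t*t*(3-2*t)
W=[]
for k in range(1,25):
    t=k/24; yaw=1.478+np.radians(155.3)*sm(t)
    Mt=down(yaw); tilt=np.radians(-30)*(1-sm(min(1,k/8))); W.append((p0+(A-p0)*sm(t),Mt@R.from_rotvec([0,0,tilt]).as_matrix()))
import pickle; pickle.dump(W,open("W.pkl","wb"))
rows(W[:8])
print("later"); 
q=ik(*W[7],[np.array(s["joints"])])[0]
for w in W[8:]:
    k=ik(*w,[q]); n=k[0] if k else None; print(None if n is None else (n.round(2).tolist(),np.abs(n-q).max().round(2))); q=n if n is not None else q
E
```

```text
q [0.74, 0.4, -0.11, 0.34, -1.45, -2.5] dq 0.02
q [0.73, 0.37, -0.13, 0.32, -1.39, -2.45] dq 0.06
q [0.7, 0.33, -0.16, 0.29, -1.32, -2.35] dq 0.1
q [0.65, 0.28, -0.18, 0.24, -1.25, -2.2] dq 0.14
q [0.59, 0.25, -0.19, 0.17, -1.2, -2.02] dq 0.19
q [0.52, 0.23, -0.18, 0.09, -1.18, -1.8] dq 0.22
q [0.46, 0.22, -0.16, 0.02, -1.19, -1.58] dq 0.22
q [0.41, 0.22, -0.15, -0.0, -1.2, -1.38] dq 0.2
[{"dx": 0.0009, "dy": -0.0016, "dz": 0.0, "wx": -0.7, "wy": -0.1, "wz": 1.2, "gripper": 1}, {"dx": 0.0034, "dy": -0.0061, "dz": 0.0002, "wx": -2.7, "wy": -1.1, "wz": 4.6, "gripper": 1}, {"dx": 0.0075, "dy": -0.0133, "dz": 0.0004, "wx": -6.0, "wy": -2.6, "wz": 9.4, "gripper": 1}, {"dx": 0.0129, "dy": -0.0229, "dz": 0.0007, "wx": -10.6, "wy": -4.1, "wz": 14.8, "gripper": 1}, {"dx": 0.0195, "dy": -0.0346, "dz": 0.001, "wx": -16.4, "wy": -5.6, "wz": 20.3, "gripper": 1}, {"dx": 0.0271, "dy": -0.0482, "dz": 0.0014, "wx": -23.3, "wy": -7.0, "wz": 24.9, "gripper": 1}, {"dx": 0.0357, "dy": -0.0634, "dz": 0.0019, "wx": -31.0, "wy": -8.4, "wz": 27.9, "gripper": 1}, {"dx": 0.045, "dy": -0.08, "dz": 0.0023, "wx":
[... 280 characters left out ...]
21))
([0.22, 0.2, -0.17, -0.0, -1.2, -0.36], np.float64(0.21))
([0.18, 0.21, -0.17, 0.0, -1.2, -0.15], np.float64(0.21))
([0.14, 0.21, -0.16, -0.0, -1.2, 0.05], np.float64(0.2))
([0.1, 0.21, -0.16, 0.0, -1.2, 0.25], np.float64(0.19))
([0.06, 0.22, -0.15, 0.0, -1.2, 0.43], np.float64(0.18))
([0.03, 0.22, -0.14, 0.0, -1.2, 0.59], np.float64(0.17))
([-0.0, 0.23, -0.13, 0.0, -1.21, 0.74], np.float64(0.15))
([-0.03, 0.24, -0.13, 0.0, -1.21, 0.87], np.float64(0.13))
([-0.05, 0.24, -0.12, 0.0, -1.21, 0.98], np.float64(0.11))
([-0.06, 0.24, -0.11, 0.0, -1.21, 1.06], np.float64(0.08))
([-0.07, 0.25, -0.11, 0.0, -1.21, 1.11], np.float64(0.05))
([-0.08, 0.25, -0.11, 0.0, -1.21, 1.12], np.float64(0.02))
```

Call:
{"method": "arm_command", "body": {
  "rows": [
    {"dx":0.0009,"dy":-0.0016,"dz":0.0,"wx":-0.7,"wy":-0.1,"wz":1.2,"gripper":1},
    {"dx":0.0034,"dy":-0.0061,"dz":0.0002,"wx":-2.7,"wy":-1.1,"wz":4.6,"gripper":1},
    {"dx":0.0075,"dy":-0.0133,"dz":0.0004,"wx":-6.0,"wy":-2.6,"wz":9.4,"gripper":1},
    {"dx":0.0129,"dy":-0.0229,"dz":0.0007,"wx":-10.6,"wy":-4.1,"wz":14.8,"gripper":1},
    {"dx":0.0195,"dy":-0.0346,"dz":0.001,"wx":-16.4,"wy":-5.6,"wz":20.3,"gripper":1},
    {"dx":0.0271,"dy":-0.0482,"dz":0.0014,"wx":-23.3,"wy":-7.0,"wz":24.9,"gripper":1},
    {"dx":0.0357,"dy":-0.0634,"dz":0.0019,"wx":-31.0,"wy":-8.4,"wz":27.9,"gripper":1},
    {"dx":0.045,"dy":-0.08,"dz":0.0023,"wx":-39.3,"wy":-10.2,"wz":28.7,"gripper":1}
  ]
}}

```text
clock: 10.05
position: [536.5, 59.7, 239.1]
ee_rot: [-0.213, 0.673, 0.215, 0.675]
contact_force: [0.5, -0.9, -5.7]
gripper_width: 8.6
```

```bash
python3 -c "
from fit import *
import pickle
W=pickle.load(open('W.pkl','rb')); togo(None); rows(W[8:16])"
```

```text
t 10.05 pos [536.5  59.7 239.1] q [ 0.41   0.217 -0.151 -0.003 -1.2   -1.365] F [ 0.5 -0.9 -5.7] w 8.6
[[0.001, -0.576, 0.817], [0.003, 0.817, 0.576], [-1.0, 0.002, 0.003]]
q [0.38, 0.21, -0.16, 0.0, -1.2, -1.19] dq 0.18
q [0.34, 0.21, -0.16, 0.0, -1.2, -0.99] dq 0.2
q [0.3, 0.21, -0.17, -0.0, -1.2, -0.78] dq 0.21
q [0.26, 0.2, -0.17, -0.0, -1.2, -0.57] dq 0.21
q [0.22, 0.2, -0.17, -0.0, -1.2, -0.36] dq 0.21
q [0.18, 0.21, -0.17, -0.0, -1.2, -0.15] dq 0.21
q [0.14, 0.21, -0.16, -0.0, -1.2, 0.05] dq 0.2
q [0.1, 0.21, -0.16, -0.0, -1.2, 0.25] dq 0.19
[{"dx": 0.0011, "dy": -0.0144, "dz": -0.011, "wx": -8.6, "wy": 0.2, "wz": -0.1, "gripper": 1}, {"dx": 0.0009, "dy": -0.0309, "dz": -0.0243, "wx": -17.9, "wy": 0.2, "wz": -0.1, "gripper": 1}, {"dx": 0.0006, "dy": -0.0478, "dz": -0.038, "wx": -27.4, "wy": 0.2, "wz": -0.1, "gripper": 1}, {"dx": 0.0004, "dy": -0.065, "dz": -0.0519, "wx": -37.1, "wy": 0.2, "wz": -0.1, "gripper": 1}, {"dx": 0.0001, "dy": -0.0822, "dz": -0.0658, "wx": -46.8, "wy": 0.2, "wz": -0.0, "gripper": 1}, {"dx": -0.0002, "dy": -0.0991, "dz": -0.0795, "wx": -56.4, "wy": 0.2, "wz": -0.0, "gripper": 1}, {"dx": -0.0004, "dy": -0.1156, "dz": -0.0928, "wx": -65.6, "wy": 0.2, "wz": -0.0, "gripper": 1}, {"dx": -0.0007, "dy": -0.1313, "dz": -0.1055, "wx": -74.5, "wy": 0.2, "wz": 0.0, "gripper": 1}]
```

Call:
{"method": "arm_command", "body": {
  "rows": [
    {"dx":0.001,"dy":-0.0144,"dz":-0.011,"wx":-8.5,"wy":0,"wz":0,"gripper":1},
    {"dx":0.001,"dy":-0.031,"dz":-0.0243,"wx":-17,"wy":0,"wz":0,"gripper":1},
    {"dx":0.001,"dy":-0.048,"dz":-0.038,"wx":-25.5,"wy":0,"wz":0,"gripper":1},
    {"dx":0,"dy":-0.065,"dz":-0.052,"wx":-34,"wy":0,"wz":0,"gripper":1},
    {"dx":0,"dy":-0.082,"dz":-0.066,"wx":-42.5,"wy":0,"wz":0,"gripper":1},
    {"dx":0,"dy":-0.099,"dz":-0.0795,"wx":-51,"wy":0,"wz":0,"gripper":1},
    {"dx":0,"dy":-0.1156,"dz":-0.093,"wx":-59.5,"wy":0,"wz":0,"gripper":1},
    {"dx":0,"dy":-0.131,"dz":-0.1055,"wx":-68,"wy":0,"wz":0,"gripper":1}
  ]
}}

```text
clock: 10.85
position: [524.7, -109.8, 239.1]
ee_rot: [-0.555, 0.436, 0.556, 0.439]
contact_force: [-1.2, -0.4, -4.1]
gripper_width: 8.5
```

```bash
python3 -c "
from fit import *
import pickle
W=pickle.load(open('W.pkl','rb')); togo(None); rows(W[16:24])"
```

```text
t 10.85 pos [ 524.7 -109.8  239.1] q [ 0.094  0.211 -0.159 -0.004 -1.198  0.143] F [-1.2 -0.4 -4.1] w 8.5
[[0.002, -0.972, -0.234], [0.004, -0.234, 0.972], [-1.0, -0.003, 0.003]]
q [0.06, 0.22, -0.15, -0.0, -1.2, 0.43] dq 0.28
q [0.03, 0.22, -0.14, 0.0, -1.2, 0.59] dq 0.17
q [-0.0, 0.23, -0.13, 0.0, -1.21, 0.74] dq 0.15
q [-0.03, 0.24, -0.13, 0.0, -1.21, 0.87] dq 0.13
q [-0.05, 0.24, -0.12, 0.0, -1.21, 0.98] dq 0.11
q [-0.06, 0.24, -0.11, 0.0, -1.21, 1.06] dq 0.08
q [-0.07, 0.25, -0.11, 0.0, -1.21, 1.11] dq 0.05
q [-0.08, 0.25, -0.11, 0.0, -1.21, 1.12] dq 0.02
[{"dx": -0.0004, "dy": 0.0041, "dz": -0.0171, "wx": -14.6, "wy": 0.2, "wz": 0.2, "gripper": 1}, {"dx": -0.0006, "dy": 0.0092, "dz": -0.0338, "wx": -22.2, "wy": 0.2, "wz": 0.2, "gripper": 1}, {"dx": -0.0008, "dy": 0.0139, "dz": -0.0487, "wx": -29.1, "wy": 0.1, "wz": 0.2, "gripper": 1}, {"dx": -0.001, "dy": 0.0179, "dz": -0.0616, "wx": -35.0, "wy": 0.1, "wz": 0.2, "gripper": 1}, {"dx": -0.0011, "dy": 0.0211, "dz": -0.0721, "wx": -39.8, "wy": 0.1, "wz": 0.2, "gripper": 1}, {"dx": -0.0012, "dy": 0.0236, "dz": -0.08, "wx": -43.4, "wy": 0.1, "wz": 0.2, "gripper": 1}, {"dx": -0.0013, "dy": 0.0251, "dz": -0.0849, "wx": -45.7, "wy": 0.1, "wz": 0.2, "gripper": 1}, {"dx": -0.0013, "dy": 0.0256, "dz": -0.0866, "wx": -46.5, "wy": 0.1, "wz": 0.2, "gripper": 1}]
```

Call:
{"method": "arm_command", "body": {
  "rows": [
    {"dx":0,"dy":0.004,"dz":-0.017,"wx":-8,"wy":0,"wz":0,"gripper":1},
    {"dx":0,"dy":0.009,"dz":-0.034,"wx":-16,"wy":0,"wz":0,"gripper":1},
    {"dx":-0.001,"dy":0.014,"dz":-0.049,"wx":-24,"wy":0,"wz":0,"gripper":1},
    {"dx":-0.001,"dy":0.018,"dz":-0.062,"wx":-32,"wy":0,"wz":0,"gripper":1},
    {"dx":-0.001,"dy":0.021,"dz":-0.072,"wx":-39,"wy":0,"wz":0,"gripper":1},
    {"dx":-0.001,"dy":0.0236,"dz":-0.08,"wx":-44,"wy":0,"wz":0,"gripper":1},
    {"dx":-0.001,"dy":0.025,"dz":-0.085,"wx":-46,"wy":0,"wz":0,"gripper":1},
    {"dx":-0.001,"dy":0.0256,"dz":-0.0866,"wx":-46.5,"wy":0,"wz":0,"gripper":1}
  ]
}}

```text
clock: 11.65
position: [519.0, -200.9, 240.1]
ee_rot: [0.683, -0.182, -0.682, -0.185]
contact_force: [-0.1, -0.7, -4.7]
gripper_width: 8.6
```

```bash
python3 - <<'E'
from fit import *
togo(None)
snap('g',[520,-200,220],60,5)
s=arm.read_state();P_=s["position"]; d=get_image('scene'); print(proj(d,[P_,P_+[0,0,31.5],P_+[0,0,-7.5]]))
E
```

```text
t 11.65 pos [ 519.  -200.9  240.1] q [-0.081  0.246 -0.109 -0.005 -1.213  1.129] F [-0.1 -0.7 -4.7] w 8.6
[[0.003, -0.501, -0.866], [0.004, -0.866, 0.501], [-1.0, -0.005, -0.0]]
scene origin 164 56
top origin 380 174
[[222.58757138 106.70690354]
 [220.05942886  91.69242581]
 [223.17167142 110.16468759]]
```

View pics/g_scene.png

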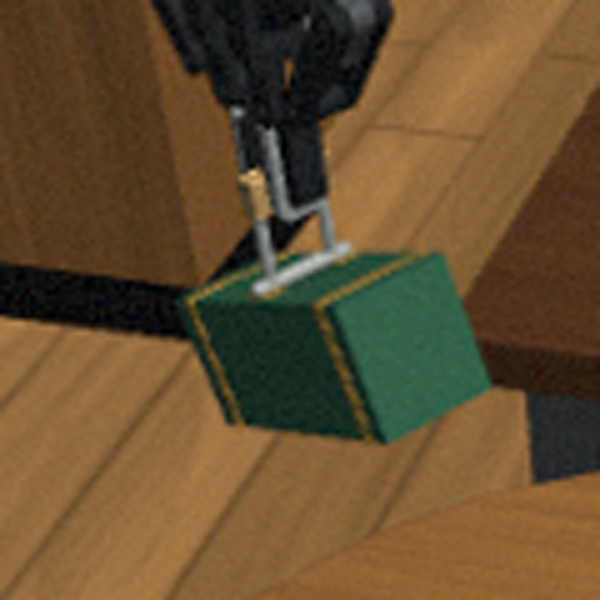

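```bash
python3 - <<'E'
from fit import *
import pickle
s=arm.read_state(); M0=R.from_quat(s["ee_rot"]).as_matrix(); p0=np.array(s["position"])
pos,M=place(np.radians(60),np.radians(4),z=128)
print(pos,np.degrees(R.from_matrix(M0.T@M).as_rotvec()))
rv=R.from_matrix(M0.T@M).as_rotvec()
def sm(t): return t*t*(3-2*t)*.5+t*.5
W=[(p0+(pos-p0)*sm(k/16),M0@R.from_rotvec(rv*sm(k/16)).as_matrix()) for k in range(1,17)]
pickle.dump(W,open("W2.pkl","wb")); rows(W[:8]); 
print('later');q=np.array(s["joints"])
for w in W:
    k=ik(*w,[q]); n=k[0]; print(n.round(2).tolist(),np.abs(n-q).max().round(2)); q=n
print([x.round().tolist() for x in fk(P,q,full=True)[1]])
E
```

```text
[ 526.35913481 -176.06205447  128.52317355] [-5.14985206e-02 -4.59229481e-02 -8.57260188e+01]
q [-0.11, 0.25, -0.1, -0.06, -1.2, 1.18] dq 0.05
q [-0.15, 0.25, -0.09, -0.13, -1.19, 1.24] dq 0.07
q [-0.2, 0.25, -0.08, -0.22, -1.18, 1.32] dq 0.09
q [-0.25, 0.26, -0.07, -0.32, -1.18, 1.42] dq 0.1
q [-0.32, 0.27, -0.06, -0.44, -1.19, 1.52] dq 0.11
q [-0.39, 0.3, -0.04, -0.56, -1.21, 1.64] dq 0.12
q [-0.47, 0.33, -0.04, -0.68, -1.25, 1.75] dq 0.12
q [-0.54, 0.37, -0.03, -0.79, -1.29, 1.86] dq 0.11
[{"dx": 0.0041, "dy": -0.0009, "dz": 0.0002, "wx": -0.0, "wy": -0.0, "wz": -3.2, "gripper": 1}, {"dx": 0.0094, "dy": -0.002, "dz": 0.0005, "wx": -0.0, "wy": -0.0, "wz": -7.2, "gripper": 1}, {"dx": 0.0156, "dy": -0.0033, "dz": 0.0009, "wx": -0.0, "wy": -0.0, "wz": -12.0, "gripper": 1}, {"dx": 0.0227, "dy": -0.0048, "dz": 0.0012, "wx": -0.0, "wy": -0.0, "wz": -17.4, "gripper": 1}, {"dx": 0.0304, "dy": -0.0065, "dz": 0.0017, "wx": -0.0, "wy": -0.0, "wz": -23.3, "gripper": 1}, {"dx": 0.0386, "dy": -0.0082, "dz": 0.0021, "wx": -0.0, "wy": -0.0, "wz": -29.6, "gripper": 1}, {"dx": 0.0471, "dy": -0.01, "
[... 310 characters left out ...]
0.26, -0.07, -0.32, -1.18, 1.42] 0.1
[-0.32, 0.27, -0.06, -0.44, -1.19, 1.52] 0.11
[-0.39, 0.3, -0.04, -0.56, -1.21, 1.64] 0.12
[-0.47, 0.33, -0.04, -0.68, -1.25, 1.75] 0.12
[-0.54, 0.37, -0.03, -0.79, -1.29, 1.86] 0.11
[-0.6, 0.42, -0.03, -0.9, -1.35, 1.97] 0.11
[-0.66, 0.47, -0.03, -0.99, -1.41, 2.06] 0.1
[-0.71, 0.53, -0.03, -1.07, -1.47, 2.15] 0.08
[-0.75, 0.59, -0.03, -1.14, -1.53, 2.22] 0.07
[-0.78, 0.65, -0.03, -1.2, -1.59, 2.28] 0.06
[-0.8, 0.7, -0.02, -1.24, -1.64, 2.33] 0.05
[-0.81, 0.75, -0.02, -1.28, -1.69, 2.37] 0.05
[-0.82, 0.78, -0.02, -1.31, -1.72, 2.4] 0.04
[[-58.0, -55.0, 161.0], [213.0, -346.0, 561.0], [472.0, -506.0, 258.0], [366.0, -453.0, 151.0], [526.0, -176.0, 129.0]]
```

Call:
{"method": "arm_command", "body": {
  "rows": [
    {"dx":0.004,"dy":-0.001,"dz":0,"wx":0,"wy":0,"wz":-3.2,"gripper":1},
    {"dx":0.0094,"dy":-0.002,"dz":0.0005,"wx":0,"wy":0,"wz":-7.2,"gripper":1},
    {"dx":0.0156,"dy":-0.0033,"dz":0.001,"wx":0,"wy":0,"wz":-12,"gripper":1},
    {"dx":0.0227,"dy":-0.0048,"dz":0.0012,"wx":0,"wy":0,"wz":-17.4,"gripper":1},
    {"dx":0.0304,"dy":-0.0065,"dz":0.0017,"wx":0,"wy":0,"wz":-23.3,"gripper":1},
    {"dx":0.0386,"dy":-0.0082,"dz":0.002,"wx":0,"wy":0,"wz":-29.6,"gripper":1},
    {"dx":0.0471,"dy":-0.01,"dz":0.0026,"wx":0,"wy":0,"wz":-36.2,"gripper":1},
    {"dx":0.0558,"dy":-0.012,"dz":0.003,"wx":0,"wy":0,"wz":-42.9,"gripper":1}
  ]
}}

```text
clock: 12.6
position: [523.3, -188.7, 185.0]
ee_rot: [0.704, 0.082, -0.566, -0.421]
contact_force: [-0.8, 0.5, -5.8]
gripper_width: 8.6
```

```bash
python3 -c "
from fit import *
import pickle
W=pickle.load(open('W2.pkl','rb')); togo(None); rows(W[8:16])
snap('i',[520,-200,180],60,5)"
```

```text
t 12.6 pos [ 523.3 -188.7  185. ] q [-0.541  0.37  -0.029 -0.794 -1.293  1.867] F [-0.8  0.5 -5.8] w 8.6
[[0.345, -0.362, -0.866], [0.592, -0.631, 0.5], [-0.728, -0.686, -0.004]]
q [-0.6, 0.42, -0.03, -0.9, -1.35, 1.97] dq 0.1
q [-0.66, 0.47, -0.03, -0.99, -1.41, 2.06] dq 0.1
q [-0.71, 0.53, -0.03, -1.07, -1.47, 2.15] dq 0.08
q [-0.75, 0.59, -0.03, -1.14, -1.53, 2.22] dq 0.07
q [-0.78, 0.65, -0.03, -1.2, -1.59, 2.28] dq 0.06
q [-0.8, 0.7, -0.02, -1.24, -1.64, 2.33] dq 0.05
q [-0.81, 0.75, -0.02, -1.28, -1.69, 2.37] dq 0.05
q [-0.82, 0.78, -0.02, -1.31, -1.72, 2.4] dq 0.04
[{"dx": 0.0084, "dy": 0.0049, "dz": 0.0012, "wx": 0.2, "wy": -0.2, "wz": -6.5, "gripper": 1}, {"dx": 0.0159, "dy": 0.0094, "dz": 0.0017, "wx": 0.2, "wy": -0.1, "wz": -13.1, "gripper": 1}, {"dx": 0.0231, "dy": 0.0137, "dz": 0.0021, "wx": 0.2, "wy": -0.1, "wz": -19.4, "gripper": 1}, {"dx": 0.0298, "dy": 0.0177, "dz": 0.0026, "wx": 0.2, "wy": -0.1, "wz": -25.3, "gripper": 1}, {"dx": 0.036, "dy": 0.0215, "dz": 0.003, "wx": 0.2, "wy": -0.1, "wz": -30.7, "gripper": 1}, {"dx": 0.0415, "dy": 0.0247, "dz": 0.0034, "wx": 0.2, "wy": -0.1, "wz": -35.5, "gripper": 1}, {"dx": 0.0461, "dy": 0.0275, "dz": 0.0037, "wx": 0.2, "wy": -0.1, "wz": -39.5, "gripper": 1}, {"dx": 0.0497, "dy": 0.0297, "dz": 0.0039, "wx": 0.2, "wy": -0.1, "wz": -42.7, "gripper": 1}]
scene origin 167 73
top origin 374 174
```

View pics/i_scene.png

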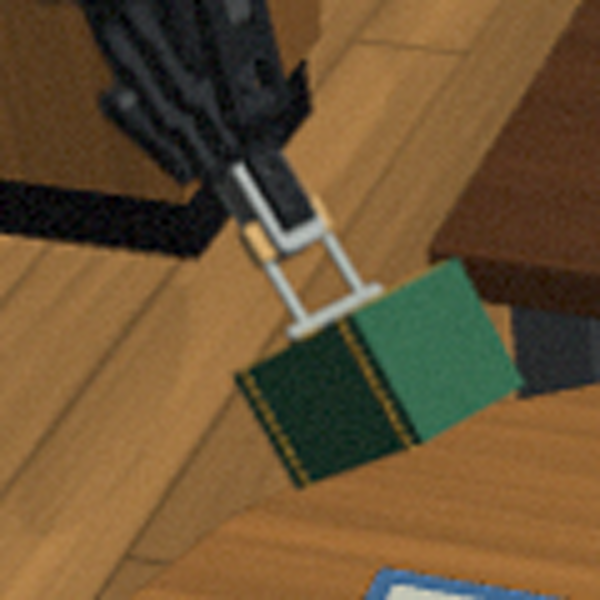

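Good: the light end (bright face at about (255,145) px) is rising and the bar sits between the pads. Continue the tilt.

Call:
{"method": "arm_command", "body": {
  "rows": [
    {"dx":0.0084,"dy":0.005,"dz":0.001,"wx":0.2,"wy":-0.1,"wz":-6.5,"gripper":1},
    {"dx":0.016,"dy":0.0094,"dz":0.0017,"wx":0.2,"wy":-0.1,"wz":-13.1,"gripper":1},
    {"dx":0.0231,"dy":0.0137,"dz":0.002,"wx":0.2,"wy":-0.1,"wz":-19.4,"gripper":1},
    {"dx":0.03,"dy":0.0177,"dz":0.0026,"wx":0.2,"wy":-0.1,"wz":-25.3,"gripper":1},
    {"dx":0.036,"dy":0.0215,"dz":0.003,"wx":0.2,"wy":-0.1,"wz":-30.7,"gripper":1},
    {"dx":0.0415,"dy":0.0247,"dz":0.0034,"wx":0.2,"wy":-0.1,"wz":-35.5,"gripper":1},
    {"dx":0.046,"dy":0.0275,"dz":0.0037,"wx":0.2,"wy":-0.1,"wz":-39.5,"gripper":1},
    {"dx":0.05,"dy":0.03,"dz":0.004,"wx":0.2,"wy":-0.1,"wz":-42.7,"gripper":1}
  ]
}}

```text
clock: 13.5
position: [523.6, -177.8, 121.8]
ee_rot: [0.623, 0.326, -0.378, -0.602]
contact_force: [-0.1, -0.2, -4.8]
gripper_width: 8.4
```

```bash
python3 - <<'E'
from fit import *
togo(None); s=arm.read_state(); Mt=R.from_quat(s["ee_rot"]).as_matrix(); p=np.array(s["position"])
for n in("scene","top"):
    d=get_image(n); print(n)
    bar=p-GO*Mt[:,0]; hinge=bar+39*Mt[:,0]; print("bar,hinge",bar.round(),hinge.round(),proj(d,[bar,hinge]).round(1).tolist(),"tile",proj(d,[[543.6,-146.2,8]]))
snap('j',[535,-160,100],60,5)
E
```

```text
t 13.5 pos [ 523.6 -177.8  121.8] q [-0.823  0.789 -0.022 -1.3   -1.716  2.402] F [-0.1 -0.2 -4.8] w 8.4
[[0.501, -0.049, -0.864], [0.862, -0.062, 0.503], [-0.078, -0.997, 0.011]]
scene
bar,hinge [ 508. -205.  124.] [ 527. -171.  121.] [[230.9, 152.0], [242.9, 161.1]] tile [[257.23264399 207.62421121]]
top
bar,hinge [ 508. -205.  124.] [ 527. -171.  121.] [[430.6, 241.5], [413.1, 231.6]] tile [[392.0696861  225.42778132]]
scene origin 188 112
top origin 345 168
```

View pics/j_scene.png

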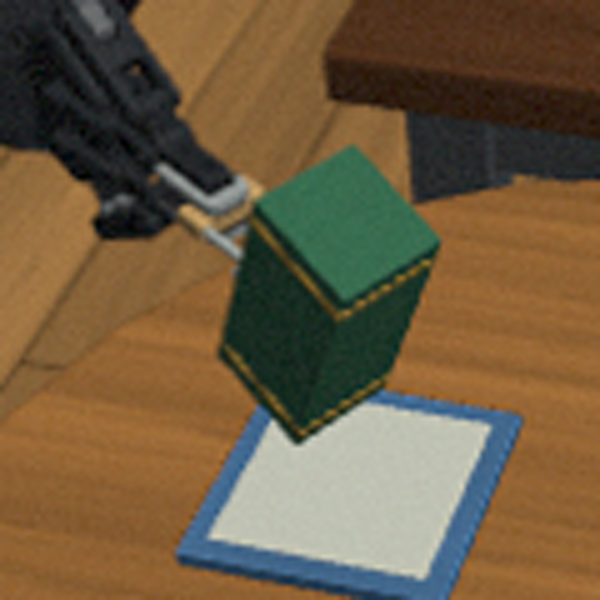

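View pics/j_top.png

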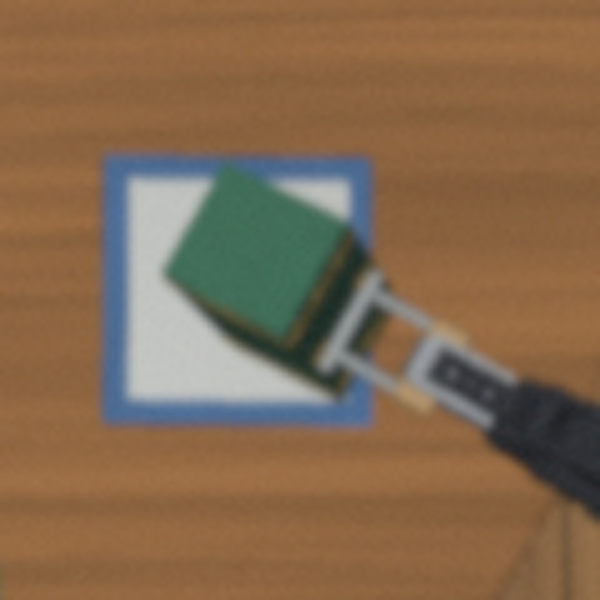

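The tin hangs heavy end down over the tile. The bar shows at (431.1,241.3) in the top picture against a predicted (430.6,241.5), so the model holds. It still leans about 25°, because the handle is at its stop, so the far bottom edge will touch first. I'll lower it and draw back along the arc about that edge.

```bash
cat >> fit.py <<'E'
U=np.array([.5,np.sqrt(.75),0])
def hp(f,z,pitch=np.radians(4)):  # TCP pose for hinge at final + f*u, height z
    M=tool(np.radians(60),pitch); h=np.array([543.6,-146.2,0])-27*U+f*U+[0,0,z]
    return h+(GO-39)*M[:,0],M
E
python3 - <<'E'
from fit import *
s=log(); print(s["position"],s["contact_force"])
p0,M0=np.array(s["position"]),R.from_quat(s["ee_rot"]).as_matrix()
pt,Mt=hp(36,92); rv=R.from_matrix(M0.T@Mt).as_rotvec(); print(pt)
rows([(p0+(pt-p0)*t,M0@R.from_rotvec(rv*t).as_matrix()) for t in(.15,.35,.6,.8,.95,1,1,1)])
E
```

```text
[ 523.78305322 -177.45446922  123.18634145] [ 0.86793007 -0.16399722 -3.46029159]
[ 544.35913481 -144.88513994   92.52317355]
q [-0.81, 0.79, -0.03, -1.31, -1.71, 2.41] dq 0.01
q [-0.8, 0.8, -0.03, -1.31, -1.7, 2.43] dq 0.01
q [-0.79, 0.82, -0.03, -1.32, -1.69, 2.44] dq 0.02
q [-0.78, 0.83, -0.04, -1.33, -1.68, 2.46] dq 0.01
q [-0.77, 0.83, -0.04, -1.34, -1.67, 2.47] dq 0.01
q [-0.77, 0.84, -0.04, -1.34, -1.67, 2.47] dq 0.0
q [-0.77, 0.84, -0.04, -1.34, -1.67, 2.47] dq 0.0
q [-0.77, 0.84, -0.04, -1.34, -1.67, 2.47] dq 0.0
[{"dx": 0.0061, "dy": 0.0041, "dz": -0.0003, "wx": -0.1, "wy": -0.0, "wz": -0.1, "gripper": 1}, {"dx": 0.0143, "dy": 0.0096, "dz": -0.0006, "wx": -0.2, "wy": -0.1, "wz": -0.2, "gripper": 1}, {"dx": 0.0245, "dy": 0.0165, "dz": -0.001, "wx": -0.4, "wy": -0.1, "wz": -0.3, "gripper": 1}, {"dx": 0.0326, "dy": 0.0221, "dz": -0.0014, "wx": -0.5, "wy": -0.1, "wz": -0.4, "gripper": 1}, {"dx": 0.0387, "dy": 0.0262, "dz": -0.0016, "wx": -0.6, "wy": -0.2, "wz": -0.4, "gripper": 1}, {"dx": 0.0408, "dy": 0.0276, "dz": -0.0017, "wx": -0.6, "wy": -0.2, "wz": -0.5, "gripper": 1}, {"dx": 0.0408, "dy": 0.0276, "dz": -0.0017, "wx": -0.6, "wy": -0.2, "wz": -0.5, "gripper": 1}, {"dx": 0.0408, "dy": 0.0276, "dz": -0.0017, "wx": -0.6, "wy": -0.2, "wz": -0.5, "gripper": 1}]
```

Call:
{"method": "arm_command", "body": {
  "rows": [
    {"dx":0.006,"dy":0.004,"dz":0,"wx":-0.1,"wy":0,"wz":-0.1,"gripper":1},
    {"dx":0.0143,"dy":0.0096,"dz":-0.0006,"wx":-0.2,"wy":-0.1,"wz":-0.2,"gripper":1},
    {"dx":0.0245,"dy":0.0165,"dz":-0.001,"wx":-0.4,"wy":-0.1,"wz":-0.3,"gripper":1},
    {"dx":0.0326,"dy":0.022,"dz":-0.0014,"wx":-0.5,"wy":-0.1,"wz":-0.4,"gripper":1},
    {"dx":0.0387,"dy":0.0262,"dz":-0.0016,"wx":-0.6,"wy":-0.2,"wz":-0.4,"gripper":1},
    {"dx":0.041,"dy":0.0276,"dz":-0.0017,"wx":-0.6,"wy":-0.2,"wz":-0.5,"gripper":1},
    {"dx":0.041,"dy":0.0276,"dz":-0.0017,"wx":-0.6,"wy":-0.2,"wz":-0.5,"gripper":1},
    {"dx":0.041,"dy":0.0276,"dz":-0.0017,"wx":-0.6,"wy":-0.2,"wz":-0.5,"gripper":1}
  ]
}}

```text
clock: 14.5
position: [544.4, -144.9, 92.4]
ee_rot: [0.624, 0.332, -0.375, -0.6]
contact_force: [-0.5, -0.2, -5.6]
gripper_width: 8.3
```

```bash
python3 - <<'E'
from fit import *
s=log(); print(s["position"],s["contact_force"]); togo(None)
# arc: (f,z)
A=[(34,88),(31,86),(27,84),(22,82),(17,80),(12,77.5),(7,74),(3,71)]
rows([hp(f,z) for f,z in A])
snap('k',[535,-160,80],60,5)
E
```

```text
[ 544.44351588 -144.89970686   92.42713427] [-0.49893098 -0.21460588 -5.58546389]
t 14.5 pos [ 544.4 -144.9   92.4] q [-0.767  0.838 -0.04  -1.338 -1.672  2.469] F [-0.5 -0.2 -5.6] w 8.3
[[0.498, -0.034, -0.866], [0.864, -0.06, 0.5], [-0.069, -0.998, -0.0]]
q [-0.77, 0.85, -0.04, -1.34, -1.67, 2.47] dq 0.01
q [-0.77, 0.85, -0.04, -1.33, -1.67, 2.48] dq 0.0
q [-0.78, 0.85, -0.03, -1.33, -1.68, 2.48] dq 0.01
q [-0.79, 0.86, -0.03, -1.32, -1.68, 2.48] dq 0.01
q [-0.79, 0.86, -0.02, -1.32, -1.68, 2.48] dq 0.01
q [-0.8, 0.87, -0.02, -1.31, -1.69, 2.49] dq 0.01
q [-0.81, 0.88, -0.02, -1.3, -1.69, 2.49] dq 0.01
q [-0.81, 0.88, -0.01, -1.3, -1.69, 2.49] dq 0.01
[{"dx": -0.0018, "dy": 0.004, "dz": 0.0001, "wx": 0.0, "wy": 0.0, "wz": 0.0, "gripper": 1}, {"dx": -0.0046, "dy": 0.0062, "dz": 0.0001, "wx": 0.0, "wy": 0.0, "wz": 0.0, "gripper": 1}, {"dx": -0.0085, "dy": 0.0085, "dz": 0.0001, "wx": 0.0, "wy": 0.0, "wz": 0.0, "gripper": 1}, {"dx": -0.0133, "dy": 0.0108, "dz": 0.0001, "wx": 0.0, "wy": 0.0, "wz": 0.0, "gripper": 1}, {"dx": -0.0182, "dy": 0.0132, "dz": 0.0001, "wx": 0.0, "wy": 0.0, "wz": 0.0, "gripper": 1}, {"dx": -0.023, "dy": 0.016, "dz": 0.0001, "wx": 0.0, "wy": 0.0, "wz": 0.0, "gripper": 1}, {"dx": -0.0277, "dy": 0.0199, "dz": 0.0001, "wx": 0.0, "wy": 0.0, "wz": 0.0, "gripper": 1}, {"dx": -0.0315, "dy": 0.0231, "dz": 0.0001, "wx": 0.0, "wy": 0.0, "wz": 0.0, "gripper": 1}]
scene origin 189 119
top origin 343 168
```

View pics/k_scene.png

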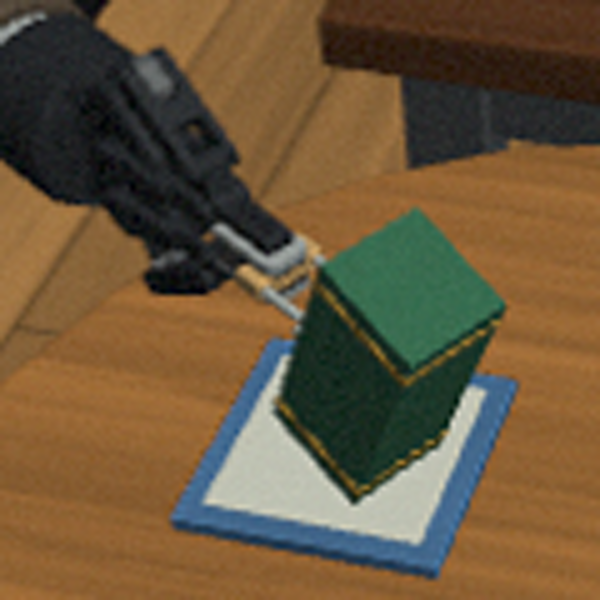

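Call:
{"method": "arm_command", "body": {
  "rows": [
    {"dx":-0.0009,"dy":0.002,"dz":0,"wx":0,"wy":0,"wz":0,"gripper":1},
    {"dx":-0.0018,"dy":0.004,"dz":0,"wx":0,"wy":0,"wz":0,"gripper":1},
    {"dx":-0.0032,"dy":0.0051,"dz":0,"wx":0,"wy":0,"wz":0,"gripper":1},
    {"dx":-0.0046,"dy":0.0062,"dz":0,"wx":0,"wy":0,"wz":0,"gripper":1},
    {"dx":-0.0066,"dy":0.0074,"dz":0,"wx":0,"wy":0,"wz":0,"gripper":1},
    {"dx":-0.0085,"dy":0.0085,"dz":0,"wx":0,"wy":0,"wz":0,"gripper":1},
    {"dx":-0.011,"dy":0.0097,"dz":0,"wx":0,"wy":0,"wz":0,"gripper":1},
    {"dx":-0.0133,"dy":0.0108,"dz":0,"wx":0,"wy":0,"wz":0,"gripper":1}
  ]
}}

```text
clock: 15.4
position: [537.4, -157.3, 83.0]
ee_rot: [0.624, 0.333, -0.374, -0.6]
contact_force: [-0.4, 0.7, -2.0]
gripper_width: 8.5
```

```bash
python3 - <<'E'
from fit import *
togo(None)
A=[(19.5,81),(17,80),(14.5,79),(12,77.5),(9.5,76),(7,74),(5,72.5),(3,71)]
rows([hp(f,z) for f,z in A])
snap('l',[535,-160,80],60,5)
E
```

```text
t 15.4 pos [ 537.4 -157.3   83. ] q [-0.787  0.859 -0.028 -1.322 -1.682  2.481] F [-0.4  0.7 -2. ] w 8.5
[[0.499, -0.033, -0.866], [0.864, -0.06, 0.5], [-0.068, -0.998, -0.001]]
q [-0.79, 0.86, -0.03, -1.32, -1.68, 2.48] dq 0.0
q [-0.79, 0.86, -0.02, -1.32, -1.68, 2.48] dq 0.0
q [-0.8, 0.87, -0.02, -1.31, -1.69, 2.48] dq 0.0
q [-0.8, 0.87, -0.02, -1.31, -1.69, 2.49] dq 0.0
q [-0.8, 0.87, -0.02, -1.31, -1.69, 2.49] dq 0.0
q [-0.81, 0.88, -0.02, -1.3, -1.69, 2.49] dq 0.0
q [-0.81, 0.88, -0.01, -1.3, -1.69, 2.49] dq 0.0
q [-0.81, 0.88, -0.01, -1.3, -1.69, 2.49] dq 0.0
[{"dx": -0.0021, "dy": 0.0017, "dz": 0.0002, "wx": 0.1, "wy": 0.0, "wz": 0.1, "gripper": 1}, {"dx": -0.0045, "dy": 0.0028, "dz": 0.0002, "wx": 0.1, "wy": 0.0, "wz": 0.1, "gripper": 1}, {"dx": -0.007, "dy": 0.004, "dz": 0.0002, "wx": 0.1, "wy": 0.0, "wz": 0.1, "gripper": 1}, {"dx": -0.0094, "dy": 0.0057, "dz": 0.0002, "wx": 0.1, "wy": 0.0, "wz": 0.1, "gripper": 1}, {"dx": -0.0117, "dy": 0.0073, "dz": 0.0002, "wx": 0.1, "wy": 0.0, "wz": 0.1, "gripper": 1}, {"dx": -0.0141, "dy": 0.0095, "dz": 0.0002, "wx": 0.1, "wy": 0.0, "wz": 0.1, "gripper": 1}, {"dx": -0.016, "dy": 0.0111, "dz": 0.0002, "wx": 0.1, "wy": 0.0, "wz": 0.1, "gripper": 1}, {"dx": -0.0179, "dy": 0.0128, "dz": 0.0002, "wx": 0.1, "wy": 0.0, "wz": 0.1, "gripper": 1}]
scene origin 189 119
top origin 343 168
```

View pics/l_scene.png

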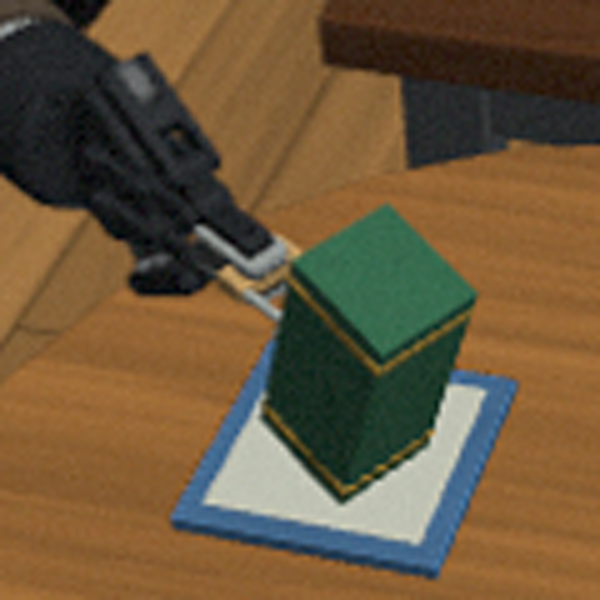

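Contact was made: the load on the wrist fell from 5.6 to 2 N. The tin is righting about its far edge, so I'll continue along the arc.

Call:
{"method": "arm_command", "body": {
  "rows": [
    {"dx":-0.002,"dy":0.0017,"dz":0,"wx":0,"wy":0,"wz":0,"gripper":1},
    {"dx":-0.0045,"dy":0.0028,"dz":0,"wx":0,"wy":0,"wz":0,"gripper":1},
    {"dx":-0.007,"dy":0.004,"dz":0,"wx":0,"wy":0,"wz":0,"gripper":1},
    {"dx":-0.0094,"dy":0.0057,"dz":0,"wx":0,"wy":0,"wz":0,"gripper":1},
    {"dx":-0.0117,"dy":0.0073,"dz":0,"wx":0,"wy":0,"wz":0,"gripper":1},
    {"dx":-0.014,"dy":0.0095,"dz":0,"wx":0,"wy":0,"wz":0,"gripper":1},
    {"dx":-0.016,"dy":0.011,"dz":0,"wx":0,"wy":0,"wz":0,"gripper":1},
    {"dx":-0.018,"dy":0.0128,"dz":0,"wx":0,"wy":0,"wz":0,"gripper":1}
  ]
}}

```text
clock: 16.3
position: [527.8, -174.0, 71.5]
ee_rot: [0.624, 0.333, -0.374, -0.6]
contact_force: [-1.3, -0.4, -1.8]
gripper_width: 8.2
```

```bash
python3 - <<'E'
from fit import *
togo(None)
A=[(2,70),(1,69.3),(0,68.6),(-.5,68),(-.5,68)]
rows([hp(f,z) for f,z in A])
snap('n',[535,-160,80],60,5)
E
```

```text
t 16.3 pos [ 527.8 -174.    71.5] q [-0.813  0.884 -0.011 -1.3   -1.696  2.494] F [-1.3 -0.4 -1.8] w 8.2
[[0.499, -0.033, -0.866], [0.864, -0.06, 0.5], [-0.068, -0.998, -0.001]]
q [-0.81, 0.88, -0.01, -1.3, -1.7, 2.49] dq 0.0
q [-0.82, 0.89, -0.01, -1.3, -1.7, 2.49] dq 0.0
q [-0.82, 0.89, -0.01, -1.3, -1.7, 2.5] dq 0.0
q [-0.82, 0.89, -0.01, -1.3, -1.7, 2.5] dq 0.0
q [-0.82, 0.89, -0.01, -1.3, -1.7, 2.5] dq 0.0
[{"dx": -0.0004, "dy": 0.001, "dz": 0.0002, "wx": 0.1, "wy": 0.0, "wz": 0.1, "gripper": 1}, {"dx": -0.0014, "dy": 0.0017, "dz": 0.0002, "wx": 0.1, "wy": 0.0, "wz": 0.1, "gripper": 1}, {"dx": -0.0023, "dy": 0.0025, "dz": 0.0002, "wx": 0.1, "wy": 0.0, "wz": 0.1, "gripper": 1}, {"dx": -0.0028, "dy": 0.0031, "dz": 0.0002, "wx": 0.1, "wy": 0.0, "wz": 0.1, "gripper": 1}, {"dx": -0.0028, "dy": 0.0031, "dz": 0.0002, "wx": 0.1, "wy": 0.0, "wz": 0.1, "gripper": 1}]
scene origin 189 119
top origin 343 168
```

View pics/n_scene.png

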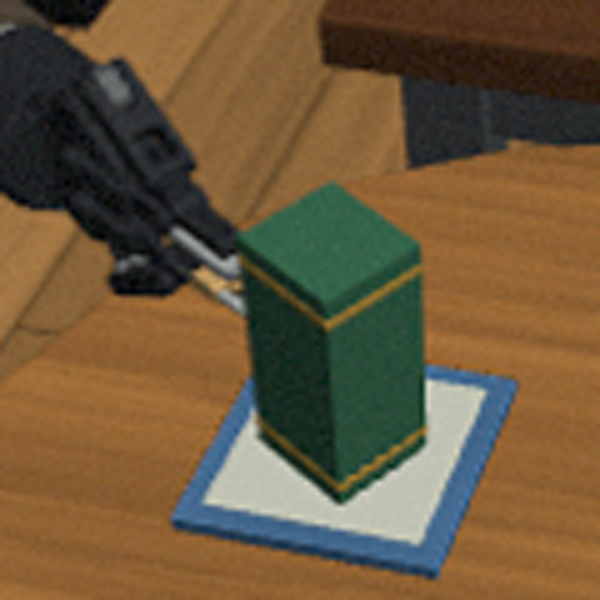

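Call:
{"method": "arm_command", "body": {
  "rows": [
    {"dx":-0.0004,"dy":0.001,"dz":0,"wx":0,"wy":0,"wz":0,"gripper":1},
    {"dx":-0.0014,"dy":0.0017,"dz":0,"wx":0,"wy":0,"wz":0,"gripper":1},
    {"dx":-0.0023,"dy":0.0025,"dz":0,"wx":0,"wy":0,"wz":0,"gripper":1},
    {"dx":-0.0028,"dy":0.0031,"dz":0,"wx":0,"wy":0,"wz":0,"gripper":1},
    {"dx":-0.0028,"dy":0.0031,"dz":0,"wx":0,"wy":0,"wz":0,"gripper":1},
    {"dx":-0.0028,"dy":0.0031,"dz":0,"wx":0,"wy":0,"wz":0,"gripper":1},
    {"dx":-0.0028,"dy":0.0031,"dz":0,"wx":0,"wy":0,"wz":0,"gripper":1},
    {"dx":-0.0028,"dy":0.0031,"dz":0,"wx":0,"wy":0,"wz":0,"gripper":1}
  ]
}}

```text
clock: 17.2
position: [526.2, -176.8, 68.7]
ee_rot: [0.624, 0.333, -0.374, -0.6]
contact_force: [-1.5, -1.4, 0.2]
gripper_width: 8.5
```

```bash
python3 - <<'E'
from fit import *
togo(None)
snap('o',[535,-160,60],60,5)
def upbox(c,psi):
    r=R.from_euler('z',psi); X=np.array([[sx*27,sy*25,z] for z in(8,128) for sx,sy in((-1,-1),(1,-1),(1,1),(-1,1))]); return r.apply(X)+[c[0],c[1],0]
for n,f in(("scene","pics/o_scene.png"),("top","pics/o_top.png")):
    d=get_image(n); im=cv2.imread(f); o=np.array([189,128] if 0 else [0,0])
    u,v=proj(d,[[535,-160,60]])[0].astype(int); o=[u-60,v-60]
    q=((proj(d,upbox((543.6,-146.2),np.radians(60)))-o)*5).astype(int)
    for a,b in((0,1),(1,2),(2,3),(3,0),(4,5),(5,6),(6,7),(7,4),(0,4),(1,5),(2,6),(3,7)): cv2.line(im,tuple(map(int,q[a])),tuple(map(int,q[b])),(0,0,255),1)
    cv2.imwrite(f,im)
E
```

```text
t 17.2 pos [ 526.2 -176.8   68.7] q [-0.818  0.89  -0.008 -1.297 -1.698  2.497] F [-1.5 -1.4  0.2] w 8.5
[[0.499, -0.033, -0.866], [0.864, -0.059, 0.5], [-0.068, -0.998, -0.001]]
scene origin 190 126
top origin 342 168
```

View pics/o_scene.png

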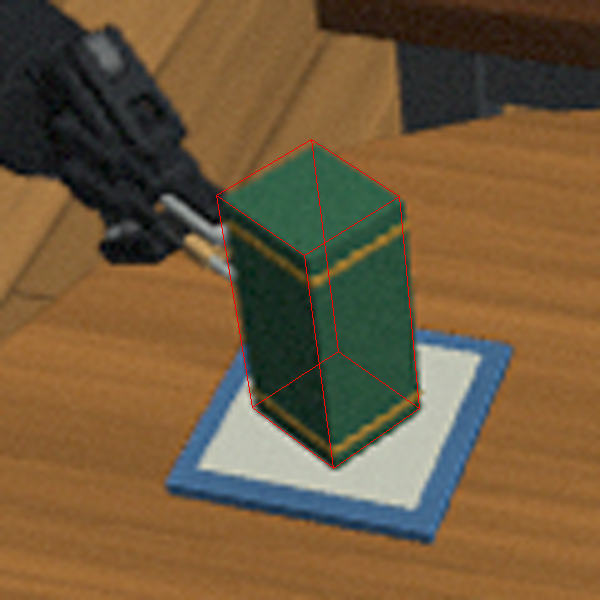

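View pics/o_top.png

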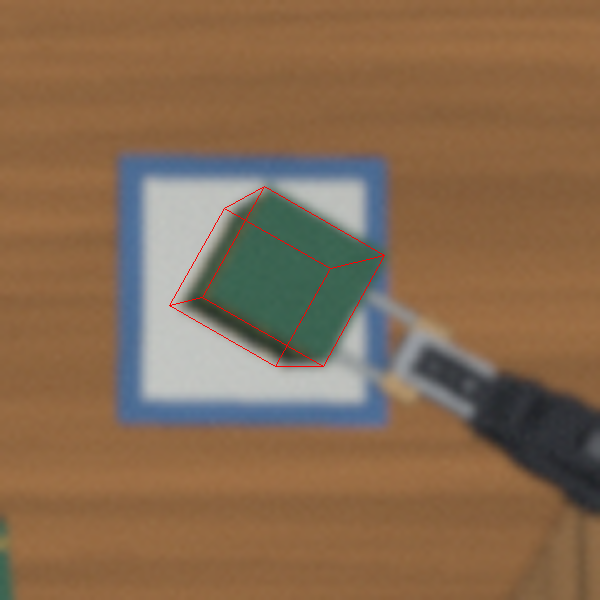

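The overlay agrees to about 2° of lean, with the far edge down. I'll go another 2 mm down and back, then open partly.

Call:
{"method": "arm_command", "body": {
  "rows": [
    {"dx":-0.0005,"dy":0.0005,"dz":0,"wx":0,"wy":0,"wz":0,"gripper":1},
    {"dx":-0.001,"dy":0.001,"dz":0,"wx":0,"wy":0,"wz":0,"gripper":1},
    {"dx":-0.0015,"dy":0.0015,"dz":0,"wx":0,"wy":0,"wz":0,"gripper":1},
    {"dx":-0.002,"dy":0.002,"dz":0,"wx":0,"wy":0,"wz":0,"gripper":1},
    {"dx":-0.002,"dy":0.0025,"dz":0,"wx":0,"wy":0,"wz":0,"gripper":1},
    {"dx":-0.002,"dy":0.0025,"dz":0,"wx":0,"wy":0,"wz":0,"gripper":1},
    {"dx":-0.002,"dy":0.0025,"dz":0,"wx":0,"wy":0,"wz":0,"gripper":1},
    {"dx":-0.002,"dy":0.0025,"dz":0,"wx":0,"wy":0,"wz":0,"gripper":1}
  ]
}}

```text
clock: 18.2
position: [525.3, -178.2, 67.4]
ee_rot: [0.624, 0.334, -0.373, -0.6]
contact_force: [1.0, 1.5, 5.9]
gripper_width: 8.3
```

```bash
cat >> fit.py <<'E'
def overlay(tag,c=(543.6,-146.2),psi=np.radians(60)):
    r=R.from_euler('z',psi); X=r.apply(np.array([[sx*27,sy*25,z] for z in(8,128) for sx,sy in((-1,-1),(1,-1),(1,1),(-1,1))]))+[c[0],c[1],0]
    for n in("scene","top"):
        d=get_image(n); u,v=proj(d,[[535,-160,60]])[0].astype(int); o=[u-60,v-60]
        im=cv2.resize(d["img"][v-60:v+60,u-60:u+60,::-1],None,fx=5,fy=5,interpolation=2); q=((proj(d,X)-o+.5)*5).astype(int)
        for a,b in((0,1),(1,2),(2,3),(3,0),(4,5),(5,6),(6,7),(7,4),(0,4),(1,5),(2,6),(3,7)): cv2.line(im,tuple(map(int,q[a])),tuple(map(int,q[b])),(0,0,255),1)
        cv2.imwrite(f"pics/{tag}_{n}.png",im)
E
python3 -c "
from fit import *
togo(None); overlay('p')"
```

```text
t 18.2 pos [ 525.3 -178.2   67.4] q [-0.82   0.894 -0.006 -1.295 -1.702  2.5  ] F [1.  1.5 5.9] w 8.3
[[0.498, -0.031, -0.866], [0.864, -0.058, 0.499], [-0.066, -0.998, -0.002]]
```

View pics/p_scene.png

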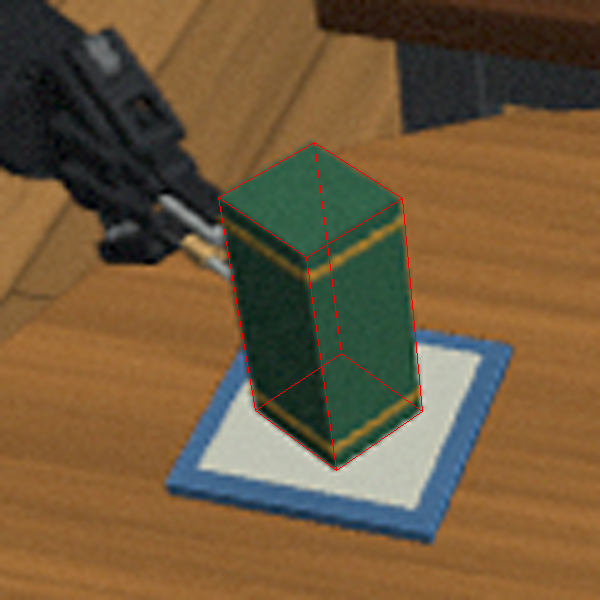

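Upright, and the overlay fits. The force is 5.9 N of pressing, so I'll ease off slightly and open partly.

Call:
{"method": "arm_command", "body": {
  "rows": [
    {"dx":0,"dy":-0.0007,"dz":0,"wx":0,"wy":0,"wz":0,"gripper":1},
    {"dx":0,"dy":-0.0007,"dz":0,"wx":0,"wy":0,"wz":0,"gripper":0.7},
    {"dx":0,"dy":-0.0007,"dz":0,"wx":0,"wy":0,"wz":0,"gripper":0.6},
    {"dx":0,"dy":-0.0007,"dz":0,"wx":0,"wy":0,"wz":0,"gripper":0.5},
    {"dx":0,"dy":-0.0007,"dz":0,"wx":0,"wy":0,"wz":0,"gripper":0.4},
    {"dx":0,"dy":-0.0007,"dz":0,"wx":0,"wy":0,"wz":0,"gripper":0.3},
    {"dx":0,"dy":-0.0007,"dz":0,"wx":0,"wy":0,"wz":0,"gripper":0.2},
    {"dx":0,"dy":-0.0007,"dz":0,"wx":0,"wy":0,"wz":0,"gripper":0.2}
  ]
}}

```text
clock: 19.1
position: [525.3, -178.2, 68.0]
ee_rot: [0.624, 0.334, -0.373, -0.6]
contact_force: [0.1, 0.2, -1.2]
gripper_width: 34.4
```

```bash
python3 -c "
from fit import *
togo(None); overlay('r')"
```

```text
t 19.1 pos [ 525.3 -178.2   68. ] q [-0.82   0.893 -0.006 -1.295 -1.702  2.499] F [ 0.1  0.2 -1.2] w 34.4
[[0.498, -0.031, -0.866], [0.864, -0.058, 0.499], [-0.066, -0.998, -0.002]]
```

View pics/r_scene.png

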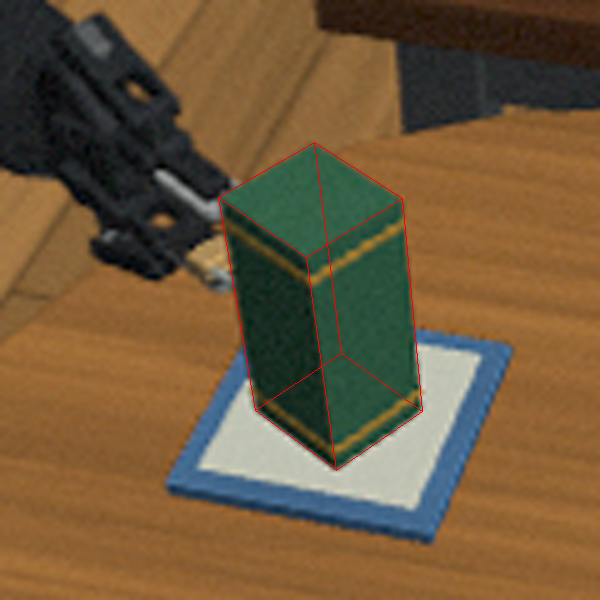

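View pics/r_top.png

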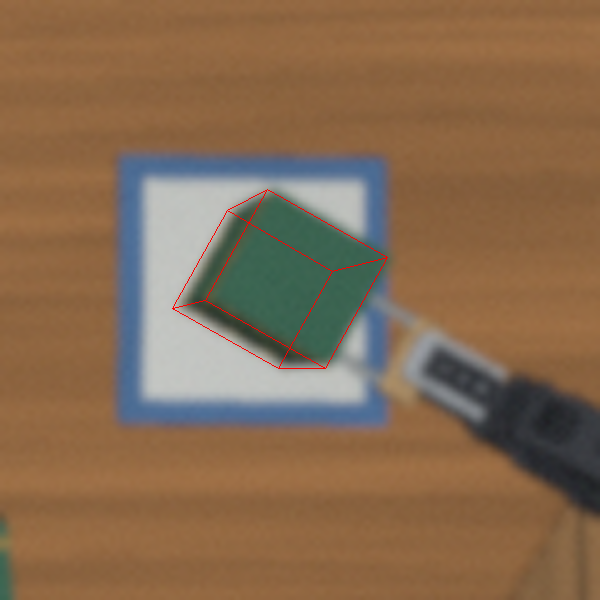

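Call:
{"method": "arm_command", "body": {
  "rows": [
    {"dx":0,"dy":0.002,"dz":0,"wx":0,"wy":0,"wz":0,"gripper":0.1},
    {"dx":0,"dy":0.004,"dz":0,"wx":0,"wy":0,"wz":0,"gripper":0},
    {"dx":0,"dy":0.004,"dz":0,"wx":0,"wy":0,"wz":0,"gripper":0},
    {"dx":-0.006,"dy":0.004,"dz":0,"wx":0,"wy":0,"wz":0,"gripper":0},
    {"dx":-0.015,"dy":0.004,"dz":0,"wx":0,"wy":0,"wz":0,"gripper":0},
    {"dx":-0.028,"dy":0.004,"dz":0,"wx":0,"wy":0,"wz":0,"gripper":0},
    {"dx":-0.045,"dy":0.004,"dz":0,"wx":0,"wy":0,"wz":0,"gripper":0},
    {"dx":-0.065,"dy":0.004,"dz":0,"wx":0,"wy":0,"wz":0,"gripper":0}
  ]
}}

```text
clock: 20.0
position: [491.8, -236.1, 68.5]
ee_rot: [0.624, 0.334, -0.373, -0.6]
contact_force: [0.4, -0.1, -0.1]
gripper_width: 42.6
```

```bash
python3 -c "
from fit import *
togo(None); overlay('s')"
```

```text
t 20.0 pos [ 491.8 -236.1   68.5] q [-0.909  0.911  0.055 -1.231 -1.769  2.476] F [ 0.4 -0.1 -0.1] w 42.6
[[0.498, -0.031, -0.866], [0.864, -0.058, 0.499], [-0.066, -0.998, -0.002]]
```

View pics/s_scene.png

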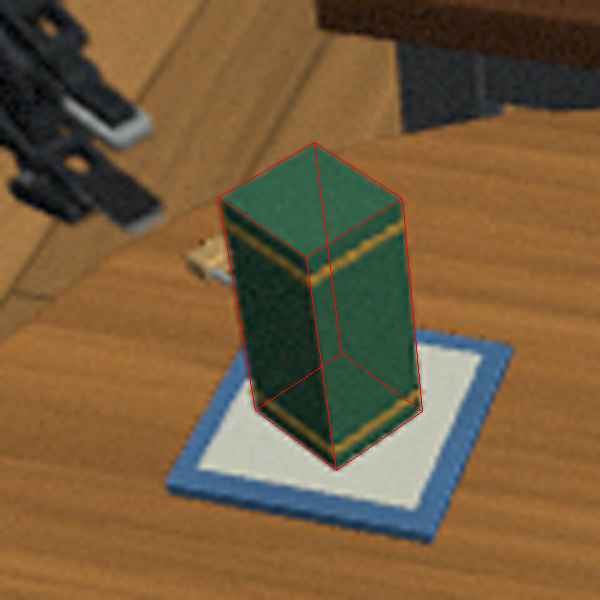

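View pics/s_top.png

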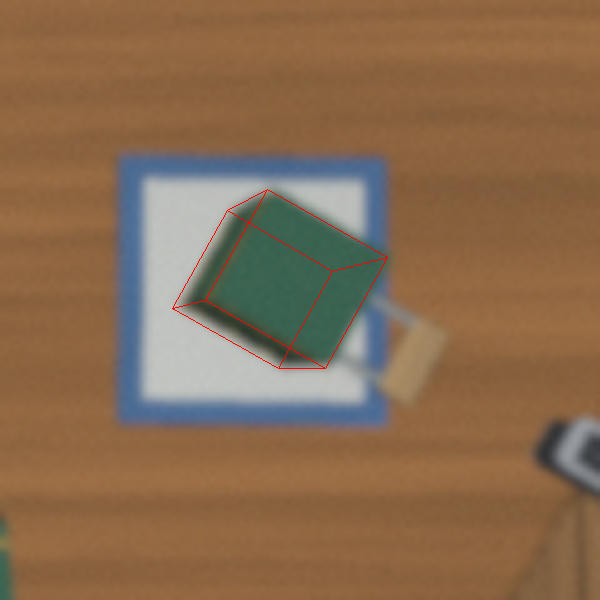

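The tin stands free and upright, within a few mm of the tile's centre. I'll back off further, check it's still and hand in.

Call:
{"method": "arm_command", "body": {
  "rows": [
    {"dx":-0.01,"dy":0,"dz":0,"wx":0,"wy":0,"wz":0,"gripper":0},
    {"dx":-0.025,"dy":0,"dz":0,"wx":0,"wy":0,"wz":0,"gripper":0},
    {"dx":-0.04,"dy":-0.005,"dz":0,"wx":0,"wy":0,"wz":0,"gripper":0},
    {"dx":-0.05,"dy":-0.01,"dz":0,"wx":0,"wy":0,"wz":0,"gripper":0},
    {"dx":-0.05,"dy":-0.015,"dz":0,"wx":0,"wy":0,"wz":0,"gripper":0},
    {"dx":-0.05,"dy":-0.015,"dz":0,"wx":0,"wy":0,"wz":0,"gripper":0},
    {"dx":-0.05,"dy":-0.015,"dz":0,"wx":0,"wy":0,"wz":0,"gripper":0},
    {"dx":-0.05,"dy":-0.015,"dz":0,"wx":0,"wy":0,"wz":0,"gripper":0}
  ]
}}

```text
clock: 20.9
position: [467.0, -279.7, 86.6]
ee_rot: [0.625, 0.333, -0.373, -0.6]
contact_force: [0.8, -0.1, -0.1]
gripper_width: 42.6
```

```bash
python3 - <<'E'
from fit import *
togo(None); overlay('t')
a,b=(cv2.imread(f"pics/{k}_scene.png")[130:480,190:440].astype(int) for k in "st"); print("diff s/t",np.abs(a-b).mean())
for n in("scene","top"):
    for q in("kettle","pot","bowl"): print(n,q,models.cut_out(n,q)[0]["extent"])
d=get_image("scene"); cv2.imwrite("pics/fin.png",d["img"][:,:,::-1])
E
```

```text
t 20.9 pos [ 467.  -279.7   86.6] q [-0.975  0.898  0.107 -1.194 -1.831  2.43 ] F [ 0.8 -0.1 -0.1] w 42.6
[[0.5, -0.031, -0.865], [0.863, -0.059, 0.501], [-0.067, -0.998, -0.003]]
diff s/t 2.4127504761904763
scene kettle [246.0, 259.1, 339.5, 346.9]
scene pot [361.3, 291.5, 442.1, 370.8]
scene bowl [162.7, 248.4, 236.6, 312.3]
top kettle [286.1, 77.9, 363.6, 145.6]
top pot [212.6, 81.8, 272.5, 138.4]
top bowl [378.2, 92.1, 435.2, 151.7]
```

View pics/fin.png

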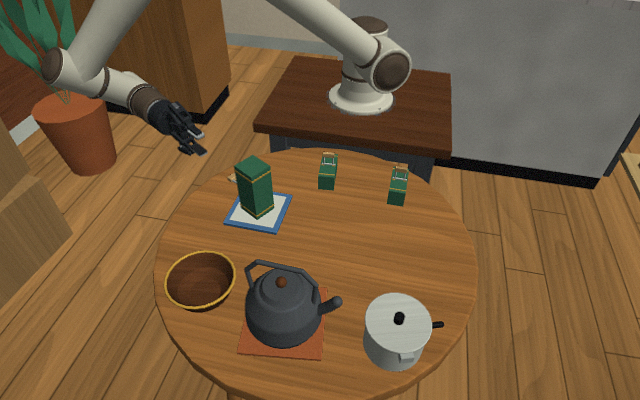

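The final picture shows the tin upright on the tile at about (255,187) px, the gripper clear of it, and the kettle, pot and bowl where they were. Handing in.

```bash
python3 -c "
from bench import arm
print(arm.job_done())"
```

```text
the job is handed in; nothing more can be done
None
```

I lifted the largest green tin by its handle with its underside nearly 10 cm clear of the stool; the +y end sank, so that end is heavy. I then stood the tin heavy end down on the blue-rimmed tile, set down rather than dropped, let go, and handed in at about 21 s.

- **Last checks:** An upright box model drawn at the tile's centre matched the tin to within about 1–2 px, a few mm, in both pictures. The tin looked unchanged between two pictures 0.9 s apart. The gripper was clear of it with the contact force near zero. The kettle, pot and bowl were within a few pixels of where they started.
- **Disagreement:** While I was gripping, the finger tips looked about 20 mm higher in the picture than the reported tool position. I re-gripped 14 mm lower and used the measured bar offset from then on, which matched the later pictures. The finger opening read about 8.5 mm on the 10 mm bar.

No check failed, but the hand-in gives no verdict, so the result is judged only from these pictures.

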